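# Put away the centrifuge's cases and rotor

## Task

Put the centrifuge's things away for the night: stack the grey cases in one column in the middle of the rubber-topped board, largest at the bottom and smaller going up, each squared up and centred on the one below (long sides in line) so that its whole base is supported, and set the open aluminium tray, squared up, on the topmost case. Lift the rotor by its knob out through the round bowl mouth and leave it standing upright in the tray. Do not knock against the centrifuge, whose lid stays open so that the bowl can dry, and leave the tube rack, the sleeve dish and the wash bottle where they are.

Things in the scene. Friction and masses are not known exactly. Their poses are not given: they have to be found in the camera images.
- board: Fixed low board with a black rubber top, 190 (x) x 170 (y) mm, top face 12 mm above its origin; the stack is built on it. Origin: centre of its underside.
- case_a: Grey hard case, largest of four sizes (may be absent), 176 (x) x 156 (y) x 52 mm high, about 600 g. Origin: centre of its underside. Flat lid with a sunk pocket in the middle, 60 (x) x 84 (y) mm, 28 mm deep, crossed along x at its centre by a rigid black handle bar 14 mm wide (y), 16 mm high, its top 1 mm below the lid face: pinch the bar along y, a finger in the pocket on each side.
- case_b: Grey hard case, second of four sizes (may be absent), 160 (x) x 142 (y) x 48 mm high, about 500 g. Origin: centre of its underside. Flat lid with a sunk pocket in the middle, 60 (x) x 84 (y) mm, 28 mm deep, crossed along x at its centre by a rigid black handle bar 14 mm wide (y), 16 mm high, its top 1 mm below the lid face: pinch the bar along y, a finger in the pocket on each side.
- case_c: Grey hard case, third of four sizes (may be absent), 144 (x) x 128 (y) x 44 mm high, about 420 g. Origin: centre of its underside. Flat lid with a sunk pocket in the middle, 60 (x) x 84 (y) mm, 28 mm deep, crossed along x at its centre by a rigid black handle bar 14 mm wide (y), 16 mm high, its top 1 mm below the lid face: pinch the bar along y, a finger in the pocket on each side.
- case_d: Grey hard case, smallest of four sizes (may be absent), 128 (x) x 114 (y) x 40 mm high, about 340 g. Origin: centre of its underside. Flat lid with a sunk pocket in the middle, 60 (x) x 84 (y) mm, 28 mm deep, crossed along x at its centre by a rigid black handle bar 14 mm wide (y), 16 mm high, its top 1 mm below the lid face: pinch the bar along y, a finger in the pocket on each side.
- tray: Open aluminium rotor tray, 112 (x, the long side) x 100 (y) mm outside, 36 mm high, walls 8 mm thick, floor 8 mm thick; inside 96 x 84 mm, about 200 g. Origin: centre of its underside. It can be lifted by pinching the middle of one wall, one finger inside.
- rotor: Small aluminium rotor, 74 mm in diameter, body 32 mm high on a flat foot 52 mm wide, with an upright black knob on its axis, 24 mm in diameter, from 32 to 64 mm above the origin; about 320 g. Origin: centre of its foot; z is its axis. It stands loose on the drive hub in the bowl, its foot 79 mm and its knob's top 15 mm below the deck.
- bowl_mouth (a point): Centre of the round bowl mouth, 140 mm in diameter, in the centrifuge's level top deck, at deck height (165 mm above the bench). The rotor stands on the axis below it, on a hub 44 mm in diameter.
- centrifuge: Fixed grey bench centrifuge, 250 (x) x 210 (y) mm, deck 165 mm high. Origin: centre of its underside; its front is its own -x side (towards world +y), the bowl's axis 10 mm from the origin towards the front. Its lid stands open along the back (+x) edge, leaning back 12 degrees, up to 400 mm above the bench.
- tube_rack: White tube rack 50 x 150 x 45 mm with orange-capped tubes up to 87 mm high, standing between the cases and the wash bottle. Origin: centre of its underside, long side along its y. Leave it alone.
- sleeve_dish: White dish 110 x 150 x 30 mm holding steel bucket sleeves up to 60 mm high. Origin: centre of its underside, long side along its y. Leave it alone.
- wash_bottle: White wash bottle, 64 mm diameter, 170 mm high, upright. Origin: centre of its underside. Leave it alone.
There are look-alikes about, which are no part of the job. Leave any orange look-alike of the case_a alone.

How it is judged:
By the outcome, as a careful person would: the job done as asked, in the order asked, and still so for the second after the job is handed in, with the robot touching nothing.
Of case_a, case_b, case_c, case_d only 3 to 4 are there at a start; the rules pass over those that are not, and their reading is None.
At some moment in a run one of case_c, case_d, tray may be knocked a few centimetres aside while the robot is not near it.
It also fails if it takes over 210 s, if anything falls off the work surface, if the arm or the gripper's body presses on something with over 40 N, if the wrist force passes 120 N, or if a joint passes its speed limit or range.

## Robot

A 7-joint arm with a two-finger parallel gripper is mounted at the origin on the work surface. World frame = base frame: x ahead of the robot, y to its left, z up, the work surface at z = 0. Lengths are in m, angles in rad, forces in N, time in s.
With the tool pointing down it reaches from about 0.4 to 0.925 m from the base axis. Payload 5.6 kg.
Tool frame: the origin (TCP) lies midway between the tips of the shut fingers; the grasp point (between the pads) lies robot.grasp_offset behind it (robot.grasp_offset is the distance from the TCP to the grasp point, in m); z points along the fingers, y is the line along which they close (so a half turn about z gives the same grasp; the last joint's range is limited). The gripper opens to 85 mm and grips with 20 to 120 N. Pads are 22 mm wide; open, the fingers measure 114 mm over their backs; the gripper's body (76 mm by 85 mm) begins 54 mm behind the grasp point. The pads swing forward as they close: fully open they stand 13 mm farther back than shut.
Start: joints at [-1.326, 0.468, -0.012, 1.603, 0.006, 1.071, -0.056], TCP at [0.185, 0.623, 0.193] pointing down, gripper open.
Joint ranges: [-2.53, 2.53], [-0.31, 2.02], [-1.57, 1.55], [0.28, 2.44], [-1.29, 4.43], [0.15, 1.84], [-2.92, 2.92]. Speed limits (rad/s): [2.57, 2.57, 3.14, 3.14, 3.14, 3.14, 3.14].

## Interface

Orientations are given as [roll, pitch, yaw] about the fixed x, y, z axes, in that order (R = Rz(yaw) Ry(pitch) Rx(roll)).
In Python, from station import robot gives the robot as it stands.
- The arm moves only by the tool send_rows, never from a script. Its argument "plan" is a list of rows, each an object with "translation": the shift along the world's x, y, z as a fraction of full scale, a list of three; "angular": the turn, a rotation vector about the world's x, y, z as a fraction of full scale, a list of three; "fingers": the opening in per cent of the stroke, from 0 (shut) to 100 (fully open). A call has 1 to 8 rows; each row is the pose to reach, as a shift and turn from the pose commanded when the call began, turning the shorter way round; what a row does not reach only later rows make up. Full scale, the value 1, is 0.1 m for a shift and 180 degrees for a turn. A row lasts 1/10 s, in which the tool goes at most 50 mm and 8.59 degrees, less where a joint would pass 70% of its speed; a pose out of reach is approached as far as the arm can. A call with a number of a shift or a turn outside -1 to 1 is refused whole. A call with a gripper value outside its range is refused whole. The fingers move at their own pace and stop on an object; "force" is the grip in N (left out, the last holds). Time passes only in rows, so rows that repeat a pose let the fingers close. It gives the time, the measured TCP pose, the force, the opening and the grip force at its end, in the units of the state.
- robot.observe(): the state, without advancing time (a new reading comes with each control period).
- robot.camera(name): name is "scene" or "side" or "wrist"; returns the picture (480x640x3 uint8, red, green, blue); there is no depth.
- robot.get_calibration(name): a dict with "vertical_fov" (degrees; the focal length in pixels is half the picture's height over the tangent of half this angle, whatever the lens; pixels are square), "cx", "cy" (the principal point, pixels), "rvec" (rotation vector, rad) and "tvec" (3), from world to camera coordinates, as OpenCV has them; the wrist camera has in their place "mount" (4x4, takes a point from camera to tool coordinates, whose origin is the TCP and whose axes are the flange's). Camera axes: x right, y down, z forward; pixel columns grow to the right and rows downward; lengths in m; the calibration is good to about 2 mm. A picture is of the moment at which its call begins: read the wrist's pose just before it. get_calibration takes no time and is no camera call.
- robot.sign_off(): hands the job in; it is judged then, once.
The state is a dict: "clock": time; "joint_pos": joint angles; "qd": joint speeds; "tau": joint torques, N m; "position": TCP position; "tool_rot": TCP orientation; "contact_force": force on the tool from outside, world axes, zero at the start; "ft_torque": the same for the moment, N m; "width": opening from 0.0 (shut) to 1.0 (fully open); "gripper_force": force on a finger pad.
Only numpy, scipy, OpenCV 4.12 (cv2) and the standard library are available. Lean on these libraries where they do the work, as an engineer would, in place of code of your own. Each camera call takes 0.05 s, during which the arm holds its last target. There are 200 camera calls.

## Working session

There is one attempt and no reset: what is moved stays moved. The work goes in short steps, Python scripts to look and compute and a tool call to move; the robot and the scene stay as the last step left them, time stands still between calls to the robot, and variables do not carry over. Pictures are saved under pics/ and viewed, at most 14 in all, crops included, and the job is handed in when it is done.

Besides the shell and the picture viewer there is one more tool, called after "Emit:" in YAML: its name, and indented under it one key for each argument. send_rows: Moves the arm, as the interface text tells. Shift numbers are shares of 0.1 m and turn numbers shares of 180 degrees, none past 1 either way. Its arguments: {"type":"object","properties":{"plan":{"type":"array","items":{"type":"object","properties":{"translation":{"type":"array","items":{"type":"number"}},"angular":{"type":"array","items":{"type":"number"}},"fingers":{"type":"number"}}}},"force":{"type":"number"}},"required":["plan"]}

```bash
ls; mkdir -p pics; cat > h.py <<'E'
import numpy as np, cv2
from scipy.spatial.transform import Rotation as R
from station import robot
def cal(name, st=None):
    c=robot.get_calibration(name); f=240/np.tan(np.radians(c["vertical_fov"])/2)
    K=np.array([[f,0,c["cx"]],[0,f,c["cy"]],[0,0,1.]])
    if "mount" in c:
        st=st or robot.observe(); T=np.eye(4); T[:3,:3]=R.from_euler('xyz',st["tool_rot"]).as_matrix(); T[:3,3]=st["position"]
        M=np.linalg.inv(T@np.array(c["mount"])); return K,M[:3,:3],M[:3,3]
    return K,R.from_rotvec(np.array(c["rvec"]).ravel()).as_matrix(),np.array(c["tvec"]).ravel()
def ray(C,uv,z):
    K,Rm,t=C; d=Rm.T@np.linalg.inv(K)@np.array([uv[0],uv[1],1.]); o=-Rm.T@t
    return o+d*(z-o[2])/d[2]
def proj(C,P):
    K,Rm,t=C; p=(np.atleast_2d(P)@Rm.T+t)@K.T; return p[:,:2]/p[:,2:]
def shot(name,fn):
    st=robot.observe(); im=robot.camera(name); cv2.imwrite("pics/"+fn+".png",im[:,:,::-1]); return im,cal(name,st)
E
python3 - <<'E'
from h import *
for n in("scene","side","wrist"): shot(n,n+"0"); c=robot.get_calibration(n); print(n,c)
print(robot.observe(), robot.grasp_offset)
E
```

```text
pics
scene {'vertical_fov': 46.4958085252624, 'cx': 315.36815108069493, 'cy': 238.9136626957727, 'rvec': array([ 1.1404617 ,  2.51723625, -0.80919668]), 'tvec': array([ 0.31321628, -0.30868007,  1.70322216])}
side {'vertical_fov': 52.59197152111706, 'cx': 322.2482067671086, 'cy': 245.9969304961646, 'rvec': array([ 2.24574635, -0.22561596,  0.13177921]), 'tvec': array([-0.53441823,  0.21255307,  0.98867173])}
wrist {'vertical_fov': 70.7901658784688, 'cx': 318.900933343315, 'cy': 244.17160219249197, 'mount': array([[ 2.30510569e-04, -9.47308967e-01, -3.20321194e-01,
         8.33478249e-02],
       [ 9.99999973e-01,  2.09148030e-04,  1.01094648e-04,
         3.09184002e-04],
       [-2.87733197e-05, -3.20321208e-01,  9.47308990e-01,
        -1.81173928e-01],
       [ 0.00000000e+00,  0.00000000e+00,  0.00000000e+00,
         1.00000000e+00]])}
{'clock': 0.15, 'joint_pos': array([-1.32600654,  0.46819215, -0.01159178,  1.60339426,  0.0060294 ,
        1.07137029, -0.0562963 ]), 'qd': array([-0.00117314, -0.00437451,  0.00158606, -0.00322225, -0.0016852 ,
        0.00222764, -0.0014569 ]), 'tau': array([ 6.67336353e-04, -5.32788312e+01,  2.14854162e-02, -2.51552331e+01,
        1.14553489e-02,  5.56520565e-03, -2.44403537e-05]), 'position': array([0.18443904, 0.62280306, 0.19215335]), 'tool_rot': array([-3.14026852e+00,  1.32842574e-04,  2.85374572e+00]), 'contact_force': array([0.9290842 , 0.25880419, 0.02559673]), 'ft_torque': array([-0.04186949, -0.00581433,  0.00739925]), 'gripper_force': 0.0, 'width': 1.0007673567797926} 0.0187
```

View pics/scene0.png

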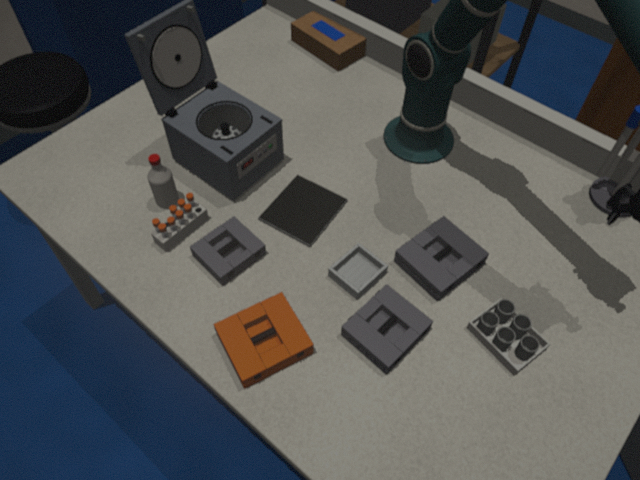

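View pics/side0.png

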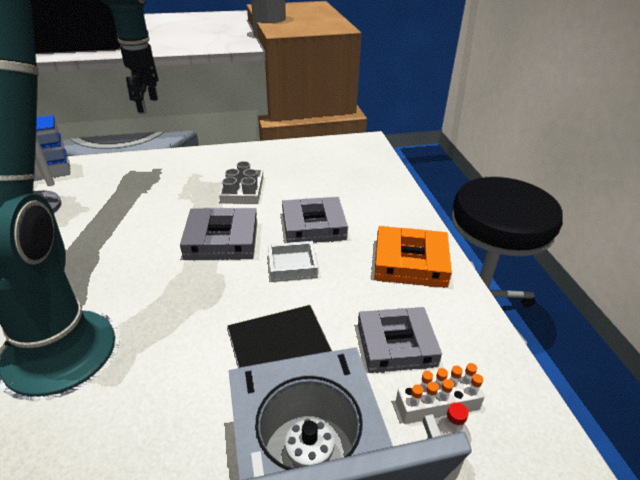

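```bash
python3 - <<'E'
import cv2
a=cv2.imread("pics/scene0.png")[170:390,180:500]; cv2.imwrite("pics/c1.png",cv2.resize(a,None,fx=2.5,fy=2.5,interpolation=cv2.INTER_CUBIC))
a=cv2.imread("pics/side0.png")[180:480,170:490]; cv2.imwrite("pics/c2.png",cv2.resize(a,None,fx=2,fy=2,interpolation=cv2.INTER_CUBIC))
E
```

```text
(no output)
```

View pics/c1.png

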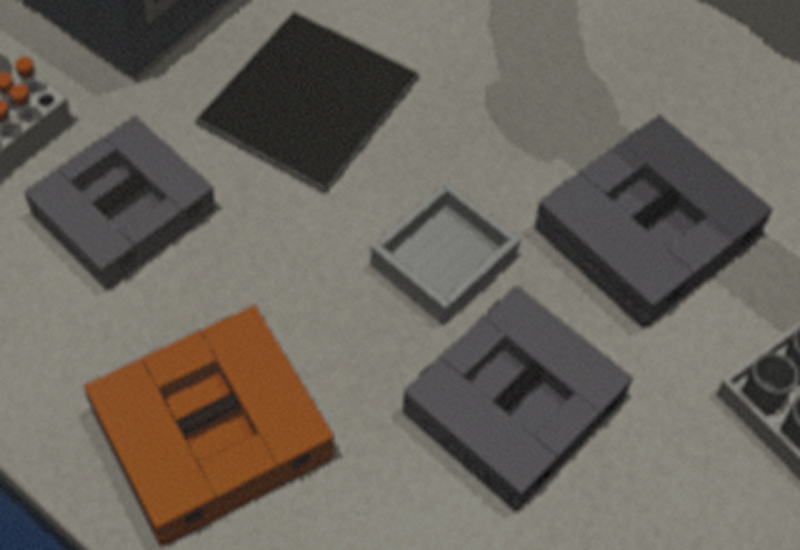

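View pics/c2.png

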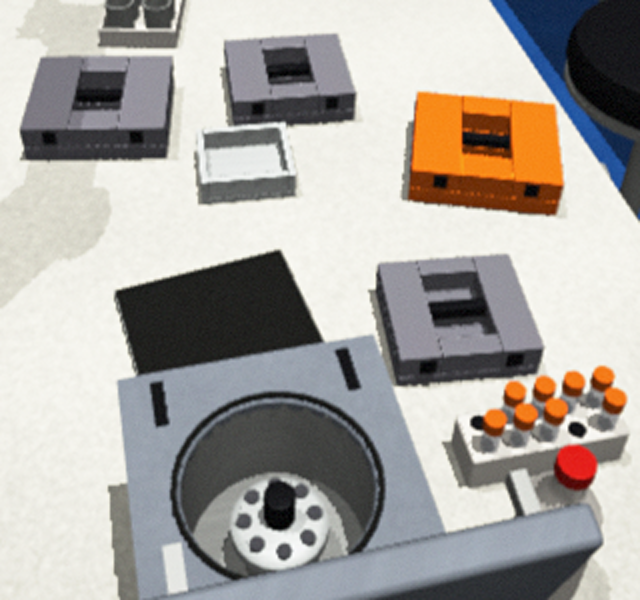

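```bash
cat > fit.py <<'E'
from h import *
from scipy.optimize import least_squares
def fitrect(views,sx,sy,z):
    # views: list of (C, corners Nx2 in order around); returns best (rms,x,y,yaw)
    best=None
    def corners(p): 
        c,s=np.cos(p[2]),np.sin(p[2]); q=np.array([[-1,-1],[-1,1],[1,1],[1,-1]])*[sx/2,sy/2]
        return np.c_[q@np.array([[c,s],[-s,c]])+p[:2],np.full(4,z)]
    def res(p):
        r=[]
        for C,uv in views:
            q=proj(C,corners(p)); d=[np.r_[[a-q[np.argmin(np.linalg.norm(q-a,axis=1))] for a in uv]].ravel()]; r+=d
        return np.concatenate(r)
    C,uv=views[0]; x0=np.mean([ray(C,u,z) for u in uv],0)
    for y in np.arange(0,np.pi,np.pi/12):
        s=least_squares(res,[x0[0],x0[1],y]); v=(np.sqrt(np.mean(s.fun**2)),*s.x[:2],(np.degrees(s.x[2])+90)%180-90)
        if best is None or v[0]<best[0]: best=v
    return np.round(best,4)
E
python3 - <<'E'
from fit import *
S=cal("scene");D=cal("side")
sc=lambda l:np.array(l)/2.5+[180,170]-.3
sd=lambda l:np.array(l)/2+[170,180]-.25
G={"G1":([(135,117),(215,190),(105,272),(28,197)],[(377,264),(509,256),(541,347),(396,360)]),
"G2":([(517,288),(632,380),(517,490),(405,393)],[(225,42),(340,35),(353,93),(231,103)]),
"G3":([(659,116),(770,212),(648,303),(540,208)],[(40,58),(173,56),(172,128),(25,131)])}
for k,(a,b) in G.items():
  for n,(x,y,z) in dict(a=(.176,.156,.052),b=(.16,.142,.048),c=(.144,.128,.044),d=(.128,.114,.04)).items():
    print(k,n,fitrect([(S,sc(a)),(D,sd(b))],x,y,z),fitrect([(S,sc(a)),(D,sd(b))],y,x,z)[0])
T=([(447,187),(519,241),(443,300),(372,250)],[(200,127),(290,125),(296,167),(200,178)])
print("tray",fitrect([(S,sc(T[0])),(D,sd(T[1]))],.112,.1,.036))
B=[(294,14),(418,76),(326,185),(198,119)]
print("board",fitrect([(S,sc(B))],.19,.17,.012),fitrect([(S,sc(B)),(D,sd([(116,290),(280,251)]))],.19,.17,.012))
m=[ray(D,sd(p),.165) for p in((278,398),(278,585),(172,490),(384,488))];print("mouth pts",np.round(m,3))
print(ray(D,sd((279,487)),.150))
c=[(182,127),(235,196),(282,155),(283,121)];print([np.round(ray(S,p,.165),3) for p in c])
E
```

```text
G1 a [ 7.2043  0.6778 -0.1168 -5.1324] 7.2043
G1 b [ 4.085   0.6781 -0.1171 -5.3459] 4.085
G1 c [ 1.4808  0.6783 -0.1173 -5.5458] 1.4808
G1 d [ 2.86    0.6786 -0.1173 -5.7328] 2.86
G2 a [ 3.7665  0.5907  0.3166 -4.4469] 3.7665
G2 b [ 1.2228  0.5905  0.3172 -4.5422] 1.2228
G2 c [ 2.3476  0.5902  0.3177 -4.6322] 2.3476
G2 d [ 5.1026  0.5898  0.3183 -4.7168] 5.1026
G3 a [ 1.3294  0.3455  0.3012 -8.6347] 1.3294
G3 b [ 2.5131  0.3446  0.3019 -8.6594] 2.5131
G3 c [ 5.1089  0.3437  0.3026 -8.6833] 5.1089
G3 d [ 7.8066  0.3427  0.3034 -8.7053] 7.8066
tray [ 1.5775  0.509   0.1686 -4.9528]
board [ 1.2375  0.444  -0.0715  7.9574] [ 1.448   0.4429 -0.0742  8.0942]
mouth pts [[ 0.462 -0.282  0.165]
 [ 0.435 -0.425  0.165]
 [ 0.374 -0.343  0.165]
 [ 0.522 -0.371  0.165]]
[ 0.45071821 -0.34711257  0.15      ]
[array([ 0.543, -0.414,  0.165]), array([ 0.617, -0.136,  0.165]), array([ 0.442, -0.145,  0.165]), array([ 0.348, -0.229,  0.165])]
```

Emit:
send_rows:
  plan:
    - {"translation": [0.2, -0.4, 0.1], "angular": [0, 0, 0.044], "fingers": 40}
    - {"translation": [0.4, -0.8, 0.1], "angular": [0, 0, 0.044], "fingers": 40}
  force: 60

```text
clock: 0.35
position: [0.2241, 0.5434, 0.203]
tool_rot: [3.141, -0.0, 2.998]
contact_force: [1.3, -1.0, 0.8]
width: 0.686
gripper_force: 0.0
```

Emit:
send_rows:
  plan:
    - {"translation": [0.2, -0.4, 0], "angular": [0, 0, 0], "fingers": 40}
    - {"translation": [0.4, -0.8, 0], "angular": [0, 0, 0], "fingers": 40}

```text
clock: 0.55
position: [0.2651, 0.4614, 0.2026]
tool_rot: [-3.141, 0.0, 2.992]
contact_force: [0.0, -0.2, 0.5]
width: 0.404
gripper_force: 0.0
```

Emit:
send_rows:
  plan:
    - {"translation": [0.2, -0.4, 0], "angular": [0, 0, 0], "fingers": 40}
    - {"translation": [0.4, -0.8, 0], "angular": [0, 0, 0], "fingers": 40}

```text
clock: 0.75
position: [0.3051, 0.3814, 0.2028]
tool_rot: [-3.142, -0.0, 2.992]
contact_force: [0.9, 1.0, -0.1]
width: 0.399
gripper_force: 0.0
```

Emit:
send_rows:
  plan:
    - {"translation": [0.2, -0.4, 0], "angular": [0, 0, 0], "fingers": 40}
    - {"translation": [0.4, -0.8, 0], "angular": [0, 0, 0], "fingers": 40}
    - {"translation": [0.4, -0.8, 0], "angular": [0, 0, 0], "fingers": 40}
    - {"translation": [0.4, -0.8, 0], "angular": [0, 0, 0], "fingers": 40}

```text
clock: 1.15
position: [0.3449, 0.3027, 0.203]
tool_rot: [3.141, 0.0, 2.99]
contact_force: [-0.5, 1.3, 0.6]
width: 0.402
gripper_force: 0.0
```

```bash
python3 - <<'E'
from h import *
im,C=shot("wrist","w1"); np.save("w1C.npy",np.hstack([C[0],C[1],C[2][:,None]]))
def box(x,y,yaw,sx,sy,z):
    c,s=np.cos(yaw),np.sin(yaw);q=np.array([[-1,-1],[-1,1],[1,1],[1,-1]])*[sx/2,sy/2]
    return np.c_[q@np.array([[c,s],[-s,c]])+[x,y],np.full(4,z)]
y=np.radians(-8.63)
o=im[:,:,::-1].copy()
for sx,sy,z in((.176,.156,.052),(.06,.084,.052),(.06,.014,.051)):
    cv2.polylines(o,[proj(C,box(.3455,.3012,y,sx,sy,z)).astype(int)],True,(0,0,255),1)
cv2.imwrite("pics/w1o.png",o)
E
```

```text
(no output)
```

View pics/w1o.png

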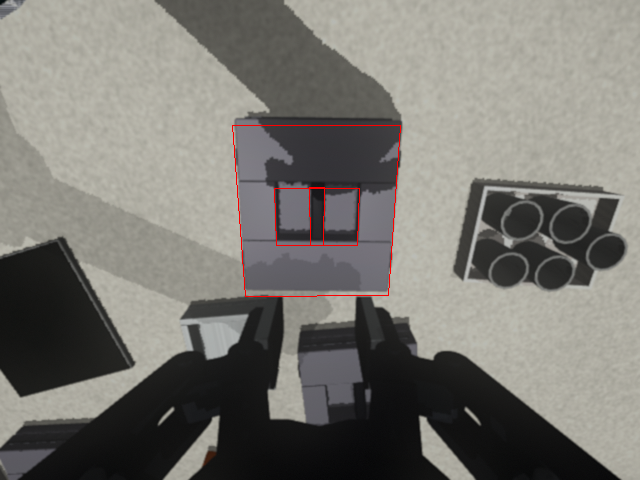

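```bash
cat > align.py <<'E'
from h import *
from scipy.optimize import differential_evolution
from scipy.ndimage import map_coordinates
def box(x,y,yaw,sx,sy,z):
    c,s=np.cos(yaw),np.sin(yaw);q=np.array([[-1,-1],[-1,1],[1,1],[1,-1]])*[sx/2,sy/2]
    return np.c_[q@np.array([[c,s],[-s,c]])+[x,y],np.full(4,z)]
DIM=dict(a=(.176,.156,.052),b=(.16,.142,.048),c=(.144,.128,.044))
def rects(n,zb=0):
    if n=="board": return [(.19,.17,.012)]
    if n=="tray": return [(.112,.1,zb+.036),(.096,.084,zb+.036)]
    x,y,h=DIM[n]; return [(x,y,zb+h),(.06,.084,zb+h),(.06,.014,zb+h-.001)]
def align(im,C,n,guess,zb=0,rng=(.012,.012,5),ymax=480):
    g=cv2.GaussianBlur(cv2.cvtColor(im,cv2.COLOR_RGB2GRAY).astype(float),(0,0),1.2)
    gx,gy=cv2.Sobel(g,cv2.CV_64F,1,0),cv2.Sobel(g,cv2.CV_64F,0,1)
    rs=rects(n,zb)
    def cost(p):
        tot=0
        for sx,sy,z in rs:
            b=box(p[0],p[1],np.radians(p[2]),sx,sy,z)
            for i in range(4):
                q=proj(C,np.linspace(b[i],b[(i+1)%4],60)[3:-3]); d=q[-1]-q[0]; d/=np.linalg.norm(d)
                ok=(q[:,1]<ymax)&(q[:,0]>0)&(q[:,0]<639)&(q[:,1]>0)
                a=map_coordinates(gx,q.T[::-1],order=1);e=map_coordinates(gy,q.T[::-1],order=1)
                tot+=np.sum(np.minimum(np.abs(-d[1]*a+d[0]*e),60)*ok)
        return -tot
    r=differential_evolution(cost,[(guess[i]-rng[i],guess[i]+rng[i]) for i in range(3)],seed=1,popsize=20,tol=1e-5)
    return np.round(r.x,4),r.fun
def overlay(im,C,fits,fn):
    o=im[:,:,::-1].copy()
    for n,p,zb in fits:
        for r in rects(n,zb): cv2.polylines(o,[(proj(C,box(p[0],p[1],np.radians(p[2]),*r))*4).astype(int)],True,(0,0,255),1,shift=2)
    cv2.imwrite("pics/"+fn+".png",o)
E
python3 - <<'E'
from align import *
im=cv2.imread("pics/w1.png")[:,:,::-1]; M=np.load("w1C.npy"); C=(M[:,:3],M[:,3:6],M[:,6])
p,f=align(im,C,"a",(.3455,.3012,-8.6)); print(p,f); overlay(im,C,[("a",p,0)],"w1a")
st=robot.observe(); print(st["position"],np.degrees(st["tool_rot"]))
for n,g,zb in(("a",(.3455,.3012,-8.6),0),("b",(.5905,.3172,-4.5),0),("c",(.6783,-.1173,-5.5),0),("tray",(.509,.1686,-5),0),("board",(.443,-.073,8),0)):
    for v in("scene","side"):
        i=cv2.imread(f"pics/{v}0.png")[:,:,::-1]; print(n,v,align(i,cal(v),n,g))
E
```

```text
[ 0.3388  0.3024 -9.225 ] -36364.852176062224
[0.34429361 0.30380726 0.20298858] [ 1.79962717e+02 -6.18027171e-03  1.71431028e+02]
a scene (array([ 0.3435,  0.3045, -8.7673]), np.float64(-33009.51515600825))
a side (array([  0.3365,   0.3017, -10.3209]), np.float64(-37489.79793493437))
b scene (array([ 0.5917,  0.3196, -3.449 ]), np.float64(-33285.0268504822))
b side (array([ 0.5908,  0.3184, -0.5814]), np.float64(-37495.82541465369))
c scene (array([ 0.6805, -0.1165, -3.7923]), np.float64(-31620.138662583588))
c side (array([ 0.6802, -0.1187, -5.508 ]), np.float64(-34875.40694730786))
tray scene (array([ 0.5205,  0.1753, -3.5168]), np.float64(-25246.207393523233))
tray side (array([ 0.4995,  0.159 , -5.0186]), np.float64(-25047.89462607648))
board scene (array([ 0.4481, -0.0712,  8.9355]), np.float64(-12960.0))
board side (array([ 0.4457, -0.0843,  9.2607]), np.float64(-11314.118663836363))
```

View pics/w1a.png

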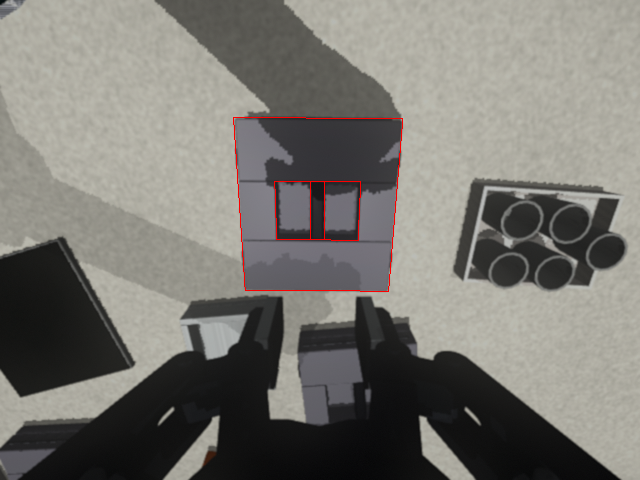

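Emit:
send_rows:
  plan:
    - {"translation": [0.15, -0.45, 0.2], "angular": [0, 0, 0], "fingers": 40}
    - {"translation": [0.3, -0.93, 0.5], "angular": [0, 0, 0], "fingers": 40}

```text
clock: 1.4
position: [0.3708, 0.219, 0.2472]
tool_rot: [-3.139, -0.002, 2.998]
contact_force: [1.6, 0.3, 0.7]
width: 0.402
gripper_force: 0.0
```

Emit:
send_rows:
  plan:
    - {"translation": [0.15, -0.45, 0], "angular": [0, 0, 0], "fingers": 40}
    - {"translation": [0.3, -0.93, 0], "angular": [0, 0, 0], "fingers": 40}

```text
clock: 1.6
position: [0.4025, 0.1264, 0.2487]
tool_rot: [3.14, 0.002, 2.997]
contact_force: [1.9, 0.8, -0.8]
width: 0.401
gripper_force: 0.0
```

Emit:
send_rows:
  plan:
    - {"translation": [0.15, -0.45, 0], "angular": [0, 0, 0], "fingers": 40}
    - {"translation": [0.3, -0.93, 0], "angular": [0, 0, 0], "fingers": 40}

```text
clock: 1.8
position: [0.4324, 0.0332, 0.2481]
tool_rot: [3.141, 0.001, 2.996]
contact_force: [0.8, -0.5, -0.1]
width: 0.399
gripper_force: 0.0
```

Emit:
send_rows:
  plan:
    - {"translation": [0.15, -0.45, 0], "angular": [0, 0, 0], "fingers": 40}
    - {"translation": [0.3, -0.93, 0], "angular": [0, 0, 0], "fingers": 40}
    - {"translation": [0.3, -0.93, 0], "angular": [0, 0, 0], "fingers": 40}
    - {"translation": [0.3, -0.93, 0], "angular": [0, 0, 0], "fingers": 40}

```text
clock: 2.2
position: [0.4622, -0.0593, 0.2475]
tool_rot: [-3.141, -0.001, 2.992]
contact_force: [-0.5, 0.1, -0.5]
width: 0.4
gripper_force: 0.0
```

```bash
python3 - <<'E'
from align import *
im,C=shot("wrist","w2"); p,f=align(im,C,"board",(.445,-.073,8.5),rng=(.015,.015,4)); print(p,f)
q,f=align(im,C,"board",(.445,-.073,8.5),rng=(.015,.015,4),ymax=300); print(q,f)
overlay(im,C,[("board",p,0)],"w2a"); print(robot.observe()["position"])
E
```

```text
[ 0.44   -0.0748  8.1637] -12960.0
[ 0.44   -0.0748  8.1637] -12960.0
[ 0.46196453 -0.05823798  0.24746885]
```

View pics/w2a.png

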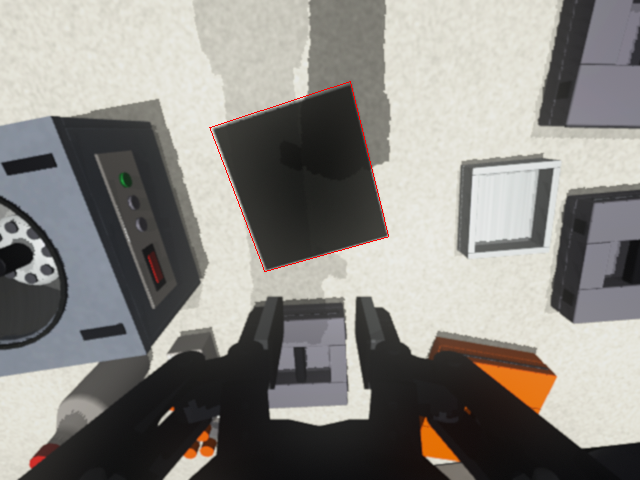

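```bash
sed -i 's/,60)\*ok/,400)*ok/' align.py; python3 - <<'E'
from align import *
im=cv2.imread("pics/w2.png")[:,:,::-1]; st=robot.observe(); C=cal("wrist",st)
print(align(im,C,"board",(.44,-.0748,8.2)))
p,f=align(im,C,"tray",(.51,.17,-5),rng=(.02,.02,6));print(p,f)
overlay(im,C,[("tray",p,0)],"w2t")
M=np.load("w1C.npy"); print(align(cv2.imread("pics/w1.png")[:,:,::-1],(M[:,:3],M[:,3:6],M[:,6]),"a",(.339,.3024,-9.2)))
for z in(.150,.165): print(ray(C,(18,258),z))
E
```

```text
(array([ 0.4394, -0.0721,  7.9992]), np.float64(-41969.63275241748))
[ 0.4953  0.1605 -3.4362] -69992.28091117686
(array([ 0.3395,  0.3021, -9.1482]), np.float64(-71600.80133929513))
[ 0.44655441 -0.3240461   0.15      ]
[ 0.44296011 -0.30906172  0.165     ]
```

Emit:
send_rows:
  plan:
    - {"translation": [-0.15, 0.45, 0], "angular": [0, 0, 0], "fingers": 40}
    - {"translation": [-0.31, 0.9, 0], "angular": [0, 0, 0], "fingers": 40}
    - {"translation": [-0.31, 0.9, 0], "angular": [0, 0, 0], "fingers": 40}

```text
clock: 2.55
position: [0.4283, 0.0378, 0.2474]
tool_rot: [3.14, -0.002, 3.005]
contact_force: [0.8, -0.7, -0.5]
width: 0.401
gripper_force: 0.0
```

Emit:
send_rows:
  plan:
    - {"translation": [-0.15, 0.45, 0], "angular": [0, 0, 0], "fingers": 40}
    - {"translation": [-0.3, 0.9, 0], "angular": [0, 0, 0], "fingers": 40}
    - {"translation": [-0.3, 0.9, 0], "angular": [0, 0, 0], "fingers": 40}

```text
clock: 2.85
position: [0.3981, 0.1269, 0.2477]
tool_rot: [3.14, -0.001, 3.005]
contact_force: [-0.7, -0.8, 0.0]
width: 0.399
gripper_force: 0.0
```

Emit:
send_rows:
  plan:
    - {"translation": [-0.15, 0.45, -0.1], "angular": [0, 0, 0], "fingers": 40}
    - {"translation": [-0.3, 0.9, -0.2], "angular": [0, 0, 0], "fingers": 40}
    - {"translation": [-0.3, 0.9, -0.2], "angular": [0, 0, 0], "fingers": 40}

```text
clock: 3.15
position: [0.3673, 0.2156, 0.2267]
tool_rot: [-3.141, -0.002, 3.004]
contact_force: [0.4, -0.9, -0.5]
width: 0.398
gripper_force: 0.0
```

Emit:
send_rows:
  plan:
    - {"translation": [-0.15, 0.45, -0.3], "angular": [0, 0, -0.004], "fingers": 40}
    - {"translation": [-0.31, 0.9, -0.6], "angular": [0, 0, -0.004], "fingers": 40}
    - {"translation": [-0.31, 0.9, -1], "angular": [0, 0, -0.004], "fingers": 40}
    - {"translation": [-0.31, 0.9, -1], "angular": [0, 0, -0.004], "fingers": 40}
    - {"translation": [-0.31, 0.9, -1], "angular": [0, 0, -0.004], "fingers": 40}

```text
clock: 3.65
position: [0.3396, 0.2994, 0.1277]
tool_rot: [-3.139, -0.001, 2.98]
contact_force: [0.6, -0.1, -0.6]
width: 0.4
gripper_force: 0.0
```

```bash
python3 - <<'E'
from align import *
im,C=shot("wrist","w3"); p,f=align(im,C,"a",(.3395,.3022,-9.2),ymax=400); print(p,f)
st=robot.observe(); print(st["position"],np.degrees(st["tool_rot"])); overlay(im,C,[("a",p,0)],"w3a")
E
```

```text
[ 0.3388  0.3022 -9.4236] -62777.25137351462
[0.34075285 0.29986542 0.1289536 ] [1.79964461e+02 6.19420010e-02 1.70688506e+02]
```

Emit:
send_rows:
  plan:
    - {"translation": [-0.01, 0.023, -0.4], "angular": [0, 0, 0], "fingers": 40}
    - {"translation": [-0.01, 0.023, -0.7], "angular": [0, 0, 0], "fingers": 40}
    - {"translation": [-0.01, 0.023, -0.85], "angular": [0, 0, 0], "fingers": 40}
    - {"translation": [-0.01, 0.023, -1], "angular": [0, 0, 0], "fingers": 40}
    - {"translation": [-0.01, 0.023, -1], "angular": [0, 0, 0], "fingers": 40}

```text
clock: 4.2
position: [0.3399, 0.3018, 0.0285]
tool_rot: [3.141, 0.001, 2.978]
contact_force: [-0.5, 0.2, 1.2]
width: 0.401
gripper_force: 0.0
```

Emit:
send_rows:
  plan:
    - {"translation": [0, 0, 0], "angular": [0, 0, 0], "fingers": 0}
    - {"translation": [0, 0, 0], "angular": [0, 0, 0], "fingers": 0}
    - {"translation": [0, 0, 0], "angular": [0, 0, 0], "fingers": 0}
    - {"translation": [0, 0, 0], "angular": [0, 0, 0], "fingers": 0}
    - {"translation": [0, 0, 0], "angular": [0, 0, 0], "fingers": 0}
  force: 80

```text
clock: 4.7
position: [0.339, 0.3025, 0.0282]
tool_rot: [3.141, 0.0, 2.979]
contact_force: [-0.7, -0.7, -0.1]
width: 0.003
gripper_force: 0.0
```

```bash
python3 - <<'E'
from align import *
im,C=shot("wrist","w4"); im2,D=shot("side","s4")
st=robot.observe(); print(st["position"],np.degrees(st["tool_rot"]),st["width"])
a=cv2.resize(im2[160:320,150:350],(500,400),interpolation=cv2.INTER_CUBIC); b=cv2.resize(im,(300,225))
o=np.zeros((400,800,3),np.uint8); o[:,:500]=a; o[:225,500:]=b; cv2.imwrite("pics/v4.png",o[:,:,::-1])
E
```

```text
[0.33881824 0.30241717 0.02791917] [1.79988489e+02 8.73678428e-03 1.70714676e+02] 0.006121057182629821
```

View pics/v4.png

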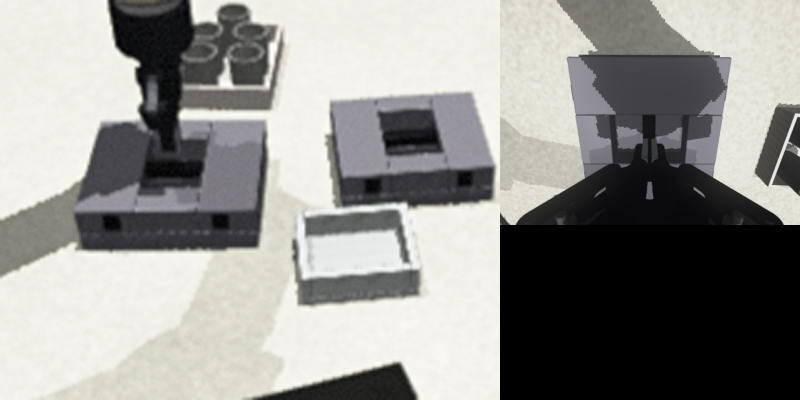

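Emit:
send_rows:
  plan:
    - {"translation": [0, 0, 0.05], "angular": [0, 0, 0], "fingers": 0}
    - {"translation": [0, 0, 0.1], "angular": [0, 0, 0], "fingers": 0}
    - {"translation": [0, 0, 0.15], "angular": [0, 0, 0], "fingers": 0}
    - {"translation": [0, 0, 0.15], "angular": [0, 0, 0], "fingers": 0}
    - {"translation": [0, 0, 0.15], "angular": [0, 0, 0], "fingers": 0}

```text
clock: 5.3
position: [0.3389, 0.3025, 0.0431]
tool_rot: [3.141, 0.0, 2.979]
contact_force: [0.3, 0.7, 0.2]
width: 0.002
gripper_force: 0.0
```

```bash
python3 - <<'E'
from align import *
im,C=shot("wrist","w5"); a=cv2.imread("pics/w4.png")[200:400,180:460]
b=im[200:400,180:460,::-1]
st=robot.observe();C4=cal("wrist",dict(position=[.339,.3025,.028],tool_rot=st["tool_rot"]))
print(proj(C4,[[.339,.3025,.028],[.339,.3025,.047]]))
o=np.vstack([cv2.convertScaleAbs(cv2.resize(x,(392,280),interpolation=cv2.INTER_CUBIC),alpha=2.2) for x in(a,b)]); cv2.imwrite("pics/v5.png",o)
E
```

```text
[[318.15598417 279.73305902]
 [318.09205253 294.6875565 ]]
```

View pics/v5.png

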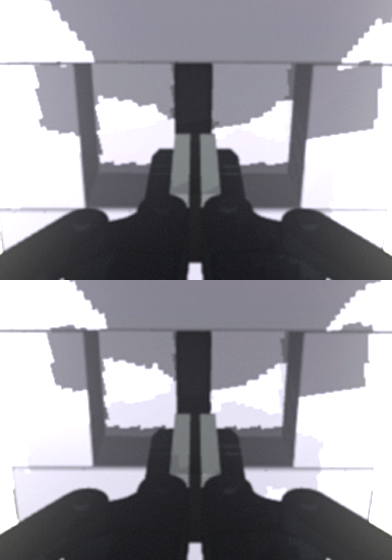

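```bash
python3 - <<'E'
from align import *
D=cal("side"); f=lambda P:(proj(D,P)-[150,160])*2.5
print("tcp now .028:",f([[.339,.3025,.028],[.339,.3025,.05],[.339,.3025,.08]]))
print("lid corners",f(box(.339,.3022,np.radians(-9.2),.176,.156,.052)).round(0).tolist())
print("pocket",f(box(.339,.3022,np.radians(-9.2),.06,.084,.052)).round(0).tolist())
im=cv2.imread("pics/s4.png")[160:320,150:350]; o=cv2.resize(im,(800,640),interpolation=cv2.INTER_CUBIC)[:520,:600]
for P,c in(([.339,.3025,.028],(0,0,255)),([.339,.3025,.05],(0,255,0))):
    q=(proj(D,[P])[0]-[150,160])*4; cv2.circle(o,tuple(q.astype(int)),3,c,-1)
for r in rects("a"): cv2.polylines(o,[((proj(D,box(.339,.3022,np.radians(-9.2),*r))-[150,160])*4).astype(int)],True,(0,0,255),1)
cv2.imwrite("pics/v6.png",o)
E
```

```text
tcp now .028: [[174.85331702 179.7026792 ]
 [172.3814088  162.65779181]
 [168.92034728 138.7922603 ]]
lid corners [[71.0, 211.0], [98.0, 119.0], [263.0, 117.0], [254.0, 208.0]]
pocket [[137.0, 187.0], [148.0, 138.0], [206.0, 137.0], [198.0, 186.0]]
```

View pics/v6.png

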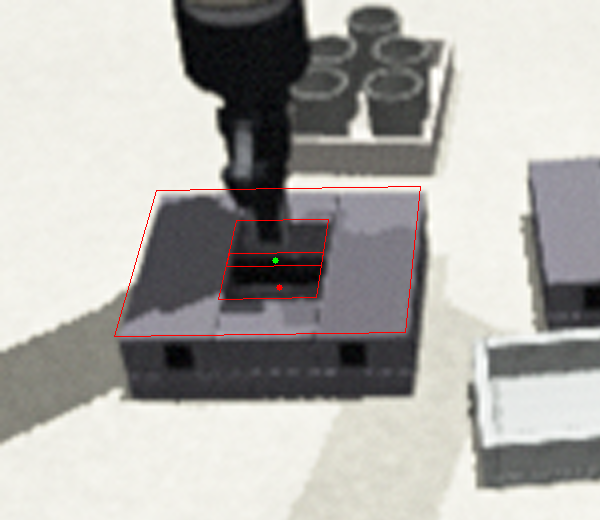

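Emit:
send_rows:
  plan:
    - {"translation": [0, 0, -0.1], "angular": [0, 0, 0], "fingers": 0}
    - {"translation": [0, 0, -0.15], "angular": [0, 0, 0], "fingers": 0}
    - {"translation": [0, 0, -0.17], "angular": [0, 0, 0], "fingers": 0}
    - {"translation": [0, 0, -0.17], "angular": [0, 0, 0], "fingers": 0}

```text
clock: 5.75
position: [0.3384, 0.3019, 0.0251]
tool_rot: [-3.14, -0.001, 2.979]
contact_force: [0.5, -0.1, 0.3]
width: 0.003
gripper_force: 0.0
```

Emit:
send_rows:
  plan:
    - {"translation": [0, 0, -0.02], "angular": [0, 0, 0], "fingers": 0}
    - {"translation": [0, 0, -0.02], "angular": [0, 0, 0], "fingers": 0}

```text
clock: 5.95
position: [0.3388, 0.3023, 0.0237]
tool_rot: [-3.142, -0.0, 2.979]
contact_force: [0.2, -0.5, 0.3]
width: -0.001
gripper_force: 0.0
```

Emit:
send_rows:
  plan:
    - {"translation": [0, 0, -0.02], "angular": [0, 0, 0], "fingers": 0}
    - {"translation": [0, 0, -0.02], "angular": [0, 0, 0], "fingers": 0}

```text
clock: 6.15
position: [0.3387, 0.3023, 0.0217]
tool_rot: [-3.142, -0.0, 2.979]
contact_force: [0.3, -0.3, -0.0]
width: -0.004
gripper_force: 0.0
```

```bash
python3 - <<'E'
from align import *
st=robot.observe(); print(st["joint_pos"],st["position"])
im,C=shot("scene","s7"); q=proj(C,[st["position"]])[0]; print(q)
x,y=q.astype(int); a=im[y-75:y+45,x-80:x+80,::-1]; a=cv2.convertScaleAbs(cv2.resize(a,(800,600),interpolation=cv2.INTER_CUBIC),alpha=1.8)
for dz,c in((0,(0,0,255)),(.02,(0,255,0)),(.04,(255,0,0))):
    p=(proj(C,[st["position"]+np.array([0,0,dz])])[0]-[x-80,y-75])*5; cv2.circle(a,tuple(p.astype(int)),4,c,-1)
for r in rects("a"): cv2.polylines(a,[((proj(C,box(.339,.3022,np.radians(-9.2),*r))-[x-80,y-75])*5).astype(int)],True,(0,0,255),1)
cv2.imwrite("pics/v7.png",a)
E
```

```text
[-0.86961649  0.42200102  0.07917334  2.1923185  -0.06417374  0.52942368
  0.66663316] [0.33873631 0.30228278 0.02168755]
[440.65038202 257.27222409]
```

View pics/v7.png

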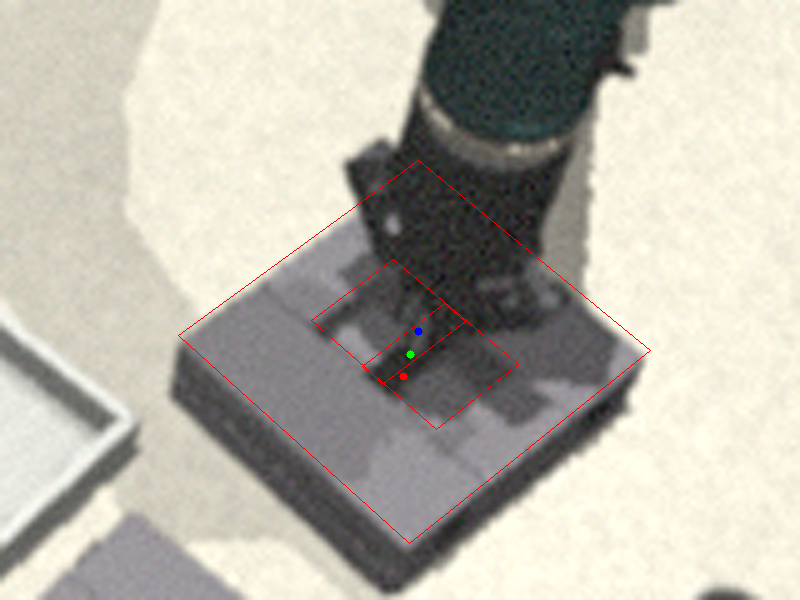

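Emit:
send_rows:
  plan:
    - {"translation": [0, 0, -0.01], "angular": [0, 0, 0], "fingers": 0}
    - {"translation": [0, 0, -0.02], "angular": [0, 0, 0], "fingers": 0}

```text
clock: 6.4
position: [0.3388, 0.3024, 0.0198]
tool_rot: [3.141, 0.0, 2.979]
contact_force: [-0.1, 0.2, 0.1]
width: -0.002
gripper_force: 0.0
```

Emit:
send_rows:
  plan:
    - {"translation": [0, 0, -0.01], "angular": [0, 0, 0], "fingers": 0}
    - {"translation": [0, 0, -0.02], "angular": [0, 0, 0], "fingers": 0}

```text
clock: 6.6
position: [0.3388, 0.3023, 0.0177]
tool_rot: [3.142, 0.0, 2.979]
contact_force: [-0.0, 0.1, -0.6]
width: 0.003
gripper_force: 0.0
```

Emit:
send_rows:
  plan:
    - {"translation": [0, 0, -0.01], "angular": [0, 0, 0], "fingers": 0}
    - {"translation": [0, 0, -0.02], "angular": [0, 0, 0], "fingers": 0}

```text
clock: 6.8
position: [0.3388, 0.3023, 0.0157]
tool_rot: [-3.142, 0.0, 2.979]
contact_force: [-0.3, -0.9, -0.3]
width: 0.002
gripper_force: 0.0
```

Emit:
send_rows:
  plan:
    - {"translation": [0, 0, -0.01], "angular": [0, 0, 0], "fingers": 0}
    - {"translation": [0, 0, -0.02], "angular": [0, 0, 0], "fingers": 0}

```text
clock: 7.0
position: [0.3388, 0.3023, 0.0137]
tool_rot: [-3.142, 0.0, 2.979]
contact_force: [-0.2, 0.2, 0.6]
width: -0.001
gripper_force: 0.0
```

```bash
python3 - <<'E'
from align import *
M=np.load("w1C.npy"); C1=(M[:,:3],M[:,3:6],M[:,6])
C2=cal("wrist",dict(position=[.462,-.0585,.2475],tool_rot=[np.pi,0,2.994]))
w1=cv2.imread("pics/w1.png")[:,:,::-1];w2=cv2.imread("pics/w2.png")[:,:,::-1]
w5=cv2.imread("pics/w5.png")[:,:,::-1]; C5=cal("wrist",dict(position=[.3389,.3025,.0431],tool_rot=[np.pi,0,2.979]))
w3=cv2.imread("pics/w3.png")[:,:,::-1]; C3=cal("wrist",dict(position=[.3402,.2997,.1283],tool_rot=[np.pi,0,2.979]))
im,C=shot("wrist","w8")
for d in(-.06,-.045,-.03,-.015,0,.015):
    print(d,align(w1,C1,"a",(.339,.302,-9.2),d),align(w3,C3,"a",(.339,.302,-9.2),d,ymax=300),align(w5,C5,"a",(.339,.302,-9.2),d,ymax=300),align(im,C,"a",(.339,.302,-9.2),d,ymax=300),align(w2,C2,"tray",(.5,.165,-4),d,rng=(.02,.02,4)))
E
```

```text
-0.06 (array([ 0.347 ,  0.2998, -6.264 ]), np.float64(-25954.086638058106)) (array([ 0.3501,  0.2988, -9.6773]), np.float64(-20375.463738082835)) (array([ 0.3358,  0.2999, -9.3026]), np.float64(-13666.206202709795)) (array([ 0.3354,  0.2999, -9.6622]), np.float64(-13253.867658808587)) (array([ 0.5055,  0.185 , -3.3871]), np.float64(-53876.46254866949))
-0.045 (array([ 0.3451,  0.3009, -8.2679]), np.float64(-29743.717444774073)) (array([ 0.3483,  0.3003, -9.6235]), np.float64(-22743.57690427572)) (array([ 0.3364,  0.3004, -9.3026]), np.float64(-18009.85673556531)) (array([ 0.3361,  0.2996, -9.2775]), np.float64(-13403.273572668557)) (array([ 0.503 ,  0.1793, -3.4495]), np.float64(-58176.674965005426))
-0.03 (array([  0.3503,   0.3005, -11.0427]), np.float64(-41755.4247714897)) (array([ 0.3379,  0.3033, -9.3026]), np.float64(-33457.35331636545)) (array([ 0.3373,  0.3029, -9.3026]), np.float64(-23096.40990522812)) (array([ 0.3372,  0.3033, -9.3929]), np.float64(-15505.044927697918)) (array([ 0.5092,  0.18  , -3.4751]), np.float64(-65441.710243820955))
-0.015 (array([  0.3457,   0.3032, 
[... 329 characters left out ...]
(array([ 0.3395,  0.3021, -9.1504]), np.float64(-71600.83910590415)) (array([ 0.341 ,  0.3024, -9.5501]), np.float64(-56856.567199181474)) (array([ 0.3382,  0.3024, -9.393 ]), np.float64(-35048.553368861576)) (array([ 0.3382,  0.3023, -9.2775]), np.float64(-23209.281618156892)) (array([ 0.4956,  0.1602, -3.4312]), np.float64(-69995.24521657942))
0.015 (array([ 0.3358,  0.3029, -6.5753]), np.float64(-50960.157489138786)) (array([ 0.3356,  0.3035, -5.5931]), np.float64(-31323.52865720276)) (array([ 0.3372,  0.2945, -9.769 ]), np.float64(-14606.15930963708)) (array([ 0.3401,  0.311 , -9.5044]), np.float64(-11682.705594759978)) (array([ 0.4928,  0.15  , -3.1768]), np.float64(-50337.76450524101))
```

```bash
python3 - <<'E'
from align import *
M=np.array(robot.get_calibration("wrist")["mount"]); K=cal("wrist")[0]; W=np.linalg.inv(M)
for d in(0,.01,.02,.03,.04,.05):
  for x in(-.011,.011):
    p=W@[x,.0,-d,1]; u=K@p[:3]; p2=W@[x,.007,-d,1]; u2=K@p2[:3]
    print(d,x,(u/u[2])[:2].round(1),"7mm ->",(u2/u2[2]-u/u[2])[0].round(1))
a=cv2.imread("pics/w8.png")[180:330,220:420]; cv2.imwrite("pics/v8.png",cv2.convertScaleAbs(cv2.resize(a,(800,600),interpolation=cv2.INTER_CUBIC),alpha=2))
print(robot.observe()["width"])
E
```

```text
0 -0.011 [318.2 296.6] 7mm -> 11.7
0 0.011 [318.1 262.3] 7mm -> 12.1
0.01 -0.011 [318.1 304.8] 7mm -> 12.3
0.01 0.011 [318.1 269.1] 7mm -> 12.8
0.02 -0.011 [318.1 313.8] 7mm -> 12.9
0.02 0.011 [318.1 276.6] 7mm -> 13.4
0.03 -0.011 [318.  323.9] 7mm -> 13.6
0.03 0.011 [318.  284.9] 7mm -> 14.2
0.04 -0.011 [318.  335.1] 7mm -> 14.4
0.04 0.011 [318.  294.3] 7mm -> 15.1
0.05 -0.011 [317.9 347.6] 7mm -> 15.3
0.05 0.011 [317.9 304.8] 7mm -> 16.0
0.0006141310177365005
```

View pics/v8.png

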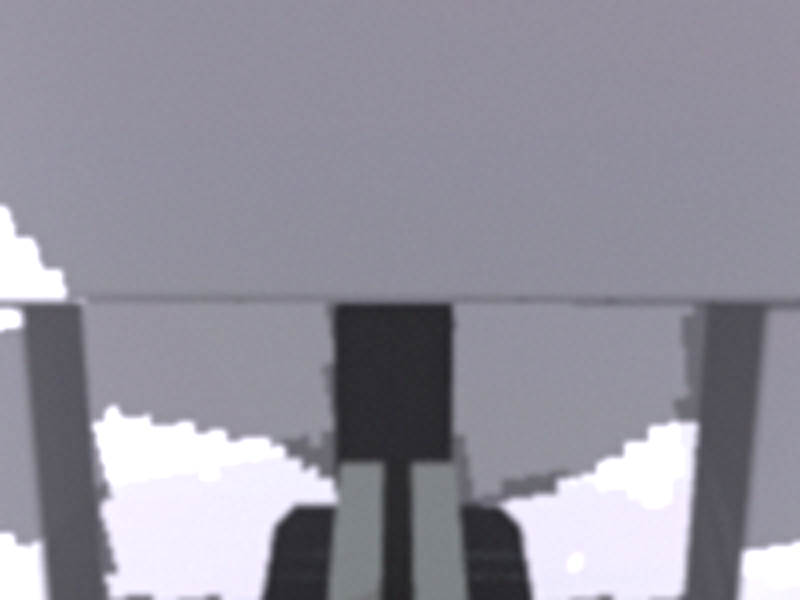

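Emit:
send_rows:
  plan:
    - {"translation": [0, 0, -0.01], "angular": [0, 0, 0], "fingers": 0}
    - {"translation": [0, 0, -0.02], "angular": [0, 0, 0], "fingers": 0}

```text
clock: 7.25
position: [0.3388, 0.3025, 0.0126]
tool_rot: [-3.142, -0.0, 2.979]
contact_force: [-4.5, -3.1, 23.5]
width: 0.003
gripper_force: 11.9
```

Emit:
send_rows:
  plan:
    - {"translation": [0, 0, -0.01], "angular": [0, 0, 0], "fingers": 0}
    - {"translation": [0, 0, -0.015], "angular": [0, 0, 0], "fingers": 0}

```text
clock: 7.45
position: [0.3388, 0.3025, 0.0125]
tool_rot: [3.141, -0.001, 2.979]
contact_force: [-6.0, -6.9, 37.0]
width: -0.002
gripper_force: 18.3
```

Emit:
send_rows:
  plan:
    - {"translation": [0, 0, 0.1], "angular": [0, 0, 0], "fingers": 0}
    - {"translation": [0, 0, 0.17], "angular": [0, 0, 0], "fingers": 40}
    - {"translation": [0, 0, 0.17], "angular": [0, 0, 0], "fingers": 40}
    - {"translation": [0, 0, 0.17], "angular": [0, 0, 0], "fingers": 40}
    - {"translation": [0, 0, 0.17], "angular": [0, 0, 0], "fingers": 40}
    - {"translation": [0, 0, 0.17], "angular": [0, 0, 0], "fingers": 40}

```text
clock: 8.05
position: [0.3385, 0.3021, 0.0268]
tool_rot: [-3.141, -0.0, 2.979]
contact_force: [-0.2, -0.2, -0.1]
width: 0.402
gripper_force: 0.0
```

Emit:
send_rows:
  plan:
    - {"translation": [0, 0, -0.1], "angular": [0, 0, 0], "fingers": 40}
    - {"translation": [0, 0, -0.2], "angular": [0, 0, 0], "fingers": 40}
    - {"translation": [0, 0, -0.3], "angular": [0, 0, 0], "fingers": 40}
    - {"translation": [0, 0, -0.38], "angular": [0, 0, 0], "fingers": 40}
    - {"translation": [0, 0, -0.38], "angular": [0, 0, 0], "fingers": 40}

```text
clock: 8.55
position: [0.3379, 0.3015, -0.0122]
tool_rot: [-3.139, -0.002, 2.979]
contact_force: [-0.0, 0.2, -0.5]
width: 0.399
gripper_force: 0.0
```

Emit:
send_rows:
  plan:
    - {"translation": [0, 0, 0], "angular": [0, 0, 0], "fingers": 0}
    - {"translation": [0, 0, 0], "angular": [0, 0, 0], "fingers": 0}
    - {"translation": [0, 0, 0], "angular": [0, 0, 0], "fingers": 0}
    - {"translation": [0, 0, 0], "angular": [0, 0, 0], "fingers": 0}
    - {"translation": [0, 0, 0], "angular": [0, 0, 0], "fingers": 0}
  force: 80

```text
clock: 9.05
position: [0.3388, 0.3023, -0.0106]
tool_rot: [3.142, 0.0, 2.979]
contact_force: [-0.6, -0.6, 0.4]
width: 0.148
gripper_force: 79.2
```

Emit:
send_rows:
  plan:
    - {"translation": [0, 0, 0.2], "angular": [0, 0, 0], "fingers": 0}
    - {"translation": [0, 0, 0.5], "angular": [0, 0, 0], "fingers": 0}
    - {"translation": [0, 0, 0.8], "angular": [0, 0, 0], "fingers": 0}
    - {"translation": [0, 0, 1], "angular": [0, 0, 0], "fingers": 0}
    - {"translation": [0, 0, 1], "angular": [0, 0, 0], "fingers": 0}

```text
clock: 9.55
position: [0.34, 0.3037, 0.0913]
tool_rot: [3.137, 0.003, 2.98]
contact_force: [0.6, 0.6, -6.3]
width: 0.147
gripper_force: 79.3
```

Emit:
send_rows:
  plan:
    - {"translation": [0.08, -0.3, 0], "angular": [0, 0, 0.02], "fingers": 0}
    - {"translation": [0.16, -0.6, 0], "angular": [0, 0, 0.04], "fingers": 0}
    - {"translation": [0.25, -0.93, 0], "angular": [0, 0, 0.05], "fingers": 0}
    - {"translation": [0.25, -0.93, 0], "angular": [0, 0, 0.05], "fingers": 0}

```text
clock: 9.95
position: [0.3631, 0.2039, 0.0875]
tool_rot: [-3.137, -0.003, 3.13]
contact_force: [-0.5, 0.3, -6.0]
width: 0.146
gripper_force: 79.6
```

Emit:
send_rows:
  plan:
    - {"translation": [0.08, -0.3, 0], "angular": [0, 0, 0.02], "fingers": 0}
    - {"translation": [0.16, -0.6, 0], "angular": [0, 0, 0.04], "fingers": 0}
    - {"translation": [0.25, -0.93, 0], "angular": [0, 0, 0.0467], "fingers": 0}
    - {"translation": [0.25, -0.93, 0], "angular": [0, 0, 0.0467], "fingers": 0}

```text
clock: 10.35
position: [0.3884, 0.1118, 0.0879]
tool_rot: [-3.139, -0.003, -3.007]
contact_force: [-0.2, 0.1, -7.5]
width: 0.142
gripper_force: 80.0
```

Emit:
send_rows:
  plan:
    - {"translation": [0.08, -0.3, 0], "angular": [0, 0, 0], "fingers": 0}
    - {"translation": [0.16, -0.6, 0], "angular": [0, 0, 0], "fingers": 0}
    - {"translation": [0.25, -0.93, 0], "angular": [0, 0, 0], "fingers": 0}
    - {"translation": [0.25, -0.93, 0], "angular": [0, 0, 0], "fingers": 0}

```text
clock: 10.75
position: [0.414, 0.0195, 0.0883]
tool_rot: [-3.14, -0.001, -3.007]
contact_force: [0.3, 0.2, -6.7]
width: 0.14
gripper_force: 80.4
```

Emit:
send_rows:
  plan:
    - {"translation": [0.08, -0.3, 0], "angular": [0, 0, 0], "fingers": 0}
    - {"translation": [0.16, -0.6, 0], "angular": [0, 0, 0], "fingers": 0}
    - {"translation": [0.25, -0.93, 0], "angular": [0, 0, 0], "fingers": 0}
    - {"translation": [0.25, -0.93, 0], "angular": [0, 0, 0], "fingers": 0}
    - {"translation": [0.25, -0.93, 0], "angular": [0, 0, 0], "fingers": 0}
    - {"translation": [0.25, -0.93, 0], "angular": [0, 0, 0], "fingers": 0}

```text
clock: 11.35
position: [0.4379, -0.0682, 0.0884]
tool_rot: [3.141, -0.002, -2.998]
contact_force: [0.1, -0.8, -6.2]
width: 0.146
gripper_force: 80.6
```

```bash
python3 - <<'E'
from align import *
im,C=shot("wrist","w10"); st=robot.observe(); P=st["position"]; print(P,np.degrees(st["tool_rot"]),st["contact_force"],st["width"])
print(align(im,C,"a",(P[0],P[1],np.degrees(st["tool_rot"][2])%180),P[2]+.0106,ymax=300))
S=cal("scene"); 
E
```

```text
[ 0.43808892 -0.06813889  0.08862739] [ 1.79955161e+02 -8.41516472e-02 -1.71773243e+02] [-0.25944289  0.51127131 -5.67075083] 0.143206792204287
(array([ 0.4377, -0.0684,  8.2917]), np.float64(-20688.614175832754))
```

Emit:
send_rows:
  plan:
    - {"translation": [0.02, -0.045, -0.2], "angular": [0, 0, 0], "fingers": 0}
    - {"translation": [0.02, -0.045, -0.5], "angular": [0, 0, 0], "fingers": 0}
    - {"translation": [0.02, -0.045, -0.7], "angular": [0, 0, 0], "fingers": 0}
    - {"translation": [0.02, -0.045, -0.8], "angular": [0, 0, 0], "fingers": 0}
    - {"translation": [0.02, -0.045, -0.84], "angular": [0, 0, 0], "fingers": 0}
    - {"translation": [0.02, -0.045, -0.86], "angular": [0, 0, 0], "fingers": 0}
    - {"translation": [0.02, -0.045, -0.87], "angular": [0, 0, 0], "fingers": 0}
    - {"translation": [0.02, -0.045, -0.87], "angular": [0, 0, 0], "fingers": 0}

```text
clock: 12.2
position: [0.4415, -0.0741, 0.0029]
tool_rot: [-3.141, 0.002, -3.0]
contact_force: [0.2, 0.0, -5.0]
width: 0.145
gripper_force: 80.5
```

Emit:
send_rows:
  plan:
    - {"translation": [0, 0, -0.01], "angular": [0, 0, 0], "fingers": 0}
    - {"translation": [0, 0, -0.015], "angular": [0, 0, 0], "fingers": 0}
    - {"translation": [0, 0, -0.015], "angular": [0, 0, 0], "fingers": 0}

```text
clock: 12.5
position: [0.4413, -0.0742, 0.0015]
tool_rot: [3.142, 0.001, -3.0]
contact_force: [-1.8, 0.8, 3.0]
width: 0.148
gripper_force: 81.7
```

Emit:
send_rows:
  plan:
    - {"translation": [0, 0, 0], "angular": [0, 0, 0], "fingers": 40}
    - {"translation": [0, 0, 0], "angular": [0, 0, 0], "fingers": 40}
    - {"translation": [0, 0, 0], "angular": [0, 0, 0], "fingers": 40}
    - {"translation": [0, 0, 0.2], "angular": [0, 0, 0], "fingers": 40}
    - {"translation": [0, 0, 0.6], "angular": [0, 0, 0], "fingers": 40}
    - {"translation": [0, 0, 1], "angular": [0, 0, 0], "fingers": 40}
    - {"translation": [0, 0, 1], "angular": [0, 0, 0], "fingers": 40}

```text
clock: 13.2
position: [0.4447, -0.0746, 0.1053]
tool_rot: [-3.14, 0.01, -3.0]
contact_force: [1.4, 0.6, 0.1]
width: 0.396
gripper_force: 0.0
```

Emit:
send_rows:
  plan:
    - {"translation": [0, 0, 0.4], "angular": [0, 0, 0], "fingers": 40}
    - {"translation": [0, 0, 0.8], "angular": [0, 0, 0], "fingers": 40}
    - {"translation": [0, 0, 1], "angular": [0, 0, 0], "fingers": 40}
    - {"translation": [0, 0, 1], "angular": [0, 0, 0], "fingers": 40}
    - {"translation": [0, 0, 1], "angular": [0, 0, 0], "fingers": 40}

```text
clock: 13.7
position: [0.4405, -0.074, 0.2003]
tool_rot: [3.141, -0.0, -3.0]
contact_force: [-0.5, -0.2, -1.2]
width: 0.401
gripper_force: 0.0
```

```bash
python3 - <<'E'
from align import *
st=robot.observe(); im,C=shot("wrist","w11"); print(st["position"],np.degrees(st["tool_rot"]))
print("a",align(im,C,"a",(.44,-.073,8.2),.012,ymax=330)); print("bd",align(im,C,"board",(.44,-.073,8.2),ymax=330,rng=(.006,.006,1.5)))
print("tray",align(im,C,"tray",(.503,.165,-4),rng=(.015,.015,4)))
for z in (.15,): print("c",align(im,C,"c",(.68,-.117,-5)))
E
```

```text
[ 0.44045882 -0.07400764  0.20027266] [ 1.79982668e+02 -1.04346777e-02 -1.71878461e+02]
a (array([ 0.4421, -0.0733,  8.1344]), np.float64(-74243.06121844923))
bd (array([ 0.4408, -0.0678,  8.1355]), np.float64(-16787.299309456226))
tray (array([ 0.5049,  0.1669, -3.5105]), np.float64(-65843.41553373779))
c (array([ 0.6774, -0.1183, -5.4285]), np.float64(-22009.510658609644))
```

Emit:
send_rows:
  plan:
    - {"translation": [0.19, 0.49, 0], "angular": [0, 0, -0.04], "fingers": 40}
    - {"translation": [0.37, 0.98, 0], "angular": [0, 0, -0.07], "fingers": 40}
    - {"translation": [0.37, 0.98, 0], "angular": [0, 0, -0.07], "fingers": 40}

```text
clock: 14.05
position: [0.4781, 0.0296, 0.199]
tool_rot: [3.14, -0.002, 3.069]
contact_force: [0.1, -0.6, -0.3]
width: 0.397
gripper_force: 0.0
```

Emit:
send_rows:
  plan:
    - {"translation": [0.19, 0.49, 0], "angular": [0, 0, 0], "fingers": 40}
    - {"translation": [0.37, 0.98, 0], "angular": [0, 0, 0], "fingers": 40}
    - {"translation": [0.37, 0.98, 0], "angular": [0, 0, 0], "fingers": 40}

```text
clock: 14.35
position: [0.5147, 0.1281, 0.1988]
tool_rot: [3.14, -0.002, 3.072]
contact_force: [-0.8, -0.6, 0.5]
width: 0.401
gripper_force: 0.0
```

Emit:
send_rows:
  plan:
    - {"translation": [0.19, 0.49, 0], "angular": [0, 0, 0], "fingers": 40}
    - {"translation": [0.37, 0.98, 0], "angular": [0, 0, 0], "fingers": 40}
    - {"translation": [0.37, 0.98, 0], "angular": [0, 0, 0], "fingers": 40}

```text
clock: 14.65
position: [0.5512, 0.2261, 0.1984]
tool_rot: [3.14, -0.003, 3.072]
contact_force: [-0.0, -0.6, 0.2]
width: 0.399
gripper_force: 0.0
```

Emit:
send_rows:
  plan:
    - {"translation": [0.19, 0.49, 0], "angular": [0, 0, 0], "fingers": 40}
    - {"translation": [0.37, 0.98, 0], "angular": [0, 0, 0], "fingers": 40}
    - {"translation": [0.37, 0.98, 0], "angular": [0, 0, 0], "fingers": 40}
    - {"translation": [0.37, 0.98, 0], "angular": [0, 0, 0], "fingers": 40}
    - {"translation": [0.37, 0.98, 0], "angular": [0, 0, 0], "fingers": 40}

```text
clock: 15.15
position: [0.5885, 0.3154, 0.1994]
tool_rot: [-3.139, -0.002, 3.062]
contact_force: [-0.1, -1.3, 0.9]
width: 0.4
gripper_force: 0.0
```

```bash
python3 - <<'E'
from align import *
st=robot.observe(); im,C=shot("wrist","w12"); print(st["position"],np.degrees(st["tool_rot"]))
for n in "abc": print(n,align(im,C,n,(.5908,.318,-4),rng=(.015,.015,6),ymax=400))
print("tray",align(im,C,"tray",(.503,.165,-4),rng=(.02,.02,6)))
E
```

```text
[0.58848132 0.31537911 0.19939355] [-1.79847849e+02 -9.46989482e-02  1.75437831e+02]
a (array([ 0.5876,  0.3181, -3.4333]), np.float64(-53349.62543065027))
b (array([ 0.5883,  0.318 , -3.0395]), np.float64(-66295.24315806162))
c (array([ 0.5902,  0.3178, -3.7705]), np.float64(-44469.79285830638))
tray (array([ 0.505 ,  0.1669, -3.6137]), np.float64(-48836.70977202027))
```

Emit:
send_rows:
  plan:
    - {"translation": [0, 0.026, -0.4], "angular": [0, 0, 0.009], "fingers": 40}
    - {"translation": [0, 0.026, -0.8], "angular": [0, 0, 0.009], "fingers": 40}
    - {"translation": [0, 0.026, -1], "angular": [0, 0, 0.009], "fingers": 40}
    - {"translation": [0, 0.026, -1], "angular": [0, 0, 0.009], "fingers": 40}
    - {"translation": [0, 0.026, -1], "angular": [0, 0, 0.009], "fingers": 40}

```text
clock: 15.7
position: [0.5894, 0.3192, 0.1016]
tool_rot: [-3.142, 0.001, 3.09]
contact_force: [0.3, 0.4, 0.4]
width: 0.399
gripper_force: 0.0
```

```bash
python3 - <<'E'
from align import *
st=robot.observe(); im,C=shot("wrist","w13"); print(st["position"],np.degrees(st["tool_rot"]))
print(align(im,C,"b",(.5883,.318,-3),rng=(.01,.01,4),ymax=320))
E
```

```text
[0.58942914 0.31919174 0.10164407] [-1.79995790e+02  4.09892492e-02  1.77042226e+02]
(array([ 0.5889,  0.3179, -3.539 ]), np.float64(-55322.776043554586))
```

Emit:
send_rows:
  plan:
    - {"translation": [-0.007, -0.011, -0.3], "angular": [0, 0, -0.002], "fingers": 40}
    - {"translation": [-0.007, -0.011, -0.6], "angular": [0, 0, -0.002], "fingers": 40}
    - {"translation": [-0.007, -0.011, -0.8], "angular": [0, 0, -0.002], "fingers": 40}
    - {"translation": [-0.007, -0.011, -0.95], "angular": [0, 0, -0.002], "fingers": 40}
    - {"translation": [-0.007, -0.011, -1], "angular": [0, 0, -0.002], "fingers": 40}

```text
clock: 16.25
position: [0.5883, 0.3192, 0.0007]
tool_rot: [3.142, 0.0, 3.085]
contact_force: [-0.4, 0.2, -0.3]
width: 0.4
gripper_force: 0.0
```

Emit:
send_rows:
  plan:
    - {"translation": [0, 0, -0.1], "angular": [0, 0, 0], "fingers": 40}
    - {"translation": [0, 0, -0.16], "angular": [0, 0, 0], "fingers": 40}
    - {"translation": [0, 0, -0.16], "angular": [0, 0, 0], "fingers": 40}

```text
clock: 16.55
position: [0.5879, 0.3193, -0.0155]
tool_rot: [-3.141, -0.0, 3.085]
contact_force: [-1.0, 0.4, -0.5]
width: 0.399
gripper_force: 0.0
```

Emit:
send_rows:
  plan:
    - {"translation": [0, 0, 0], "angular": [0, 0, 0], "fingers": 0}
    - {"translation": [0, 0, 0], "angular": [0, 0, 0], "fingers": 0}
    - {"translation": [0, 0, 0], "angular": [0, 0, 0], "fingers": 0}
    - {"translation": [0, 0, 0], "angular": [0, 0, 0], "fingers": 0}
    - {"translation": [0, 0, 0], "angular": [0, 0, 0], "fingers": 0}
  force: 80

```text
clock: 17.05
position: [0.5886, 0.319, -0.0144]
tool_rot: [3.142, 0.001, 3.085]
contact_force: [-1.6, -2.2, 5.9]
width: 0.146
gripper_force: 80.8
```

Emit:
send_rows:
  plan:
    - {"translation": [0, 0, 0.2], "angular": [0, 0, 0], "fingers": 0}
    - {"translation": [0, 0, 0.5], "angular": [0, 0, 0], "fingers": 0}
    - {"translation": [0, 0, 0.8], "angular": [0, 0, 0], "fingers": 0}
    - {"translation": [0, 0, 1], "angular": [0, 0, 0], "fingers": 0}
    - {"translation": [0, 0, 1], "angular": [0, 0, 0], "fingers": 0}

```text
clock: 17.55
position: [0.5895, 0.3207, 0.0871]
tool_rot: [3.138, 0.004, 3.086]
contact_force: [0.4, 0.1, -6.0]
width: 0.144
gripper_force: 79.5
```

Emit:
send_rows:
  plan:
    - {"translation": [-0.12, -0.32, 0.1], "angular": [0, 0, 0.02], "fingers": 0}
    - {"translation": [-0.24, -0.64, 0.2], "angular": [0, 0, 0.04], "fingers": 0}
    - {"translation": [-0.37, -0.98, 0.2], "angular": [0, 0, 0.063], "fingers": 0}
    - {"translation": [-0.37, -0.98, 0.2], "angular": [0, 0, 0.063], "fingers": 0}

```text
clock: 17.95
position: [0.5484, 0.2141, 0.1024]
tool_rot: [-3.137, -0.006, -3.005]
contact_force: [0.9, -0.1, -6.5]
width: 0.142
gripper_force: 79.8
```

Emit:
send_rows:
  plan:
    - {"translation": [-0.12, -0.32, 0], "angular": [0, 0, 0], "fingers": 0}
    - {"translation": [-0.24, -0.64, 0], "angular": [0, 0, 0], "fingers": 0}
    - {"translation": [-0.37, -0.98, 0], "angular": [0, 0, 0], "fingers": 0}
    - {"translation": [-0.37, -0.98, 0], "angular": [0, 0, 0], "fingers": 0}

```text
clock: 18.35
position: [0.5106, 0.117, 0.1024]
tool_rot: [-3.138, -0.007, -3.007]
contact_force: [-0.1, 0.2, -5.8]
width: 0.148
gripper_force: 79.9
```

Emit:
send_rows:
  plan:
    - {"translation": [-0.12, -0.32, 0], "angular": [0, 0, 0], "fingers": 0}
    - {"translation": [-0.24, -0.64, 0], "angular": [0, 0, 0], "fingers": 0}
    - {"translation": [-0.37, -0.98, 0], "angular": [0, 0, 0], "fingers": 0}
    - {"translation": [-0.37, -0.98, 0], "angular": [0, 0, 0], "fingers": 0}

```text
clock: 18.75
position: [0.4738, 0.0203, 0.103]
tool_rot: [-3.14, -0.005, -3.007]
contact_force: [0.5, 0.6, -5.9]
width: 0.148
gripper_force: 80.0
```

Emit:
send_rows:
  plan:
    - {"translation": [-0.12, -0.32, 0], "angular": [0, 0, 0], "fingers": 0}
    - {"translation": [-0.24, -0.64, 0], "angular": [0, 0, 0], "fingers": 0}
    - {"translation": [-0.37, -0.98, 0], "angular": [0, 0, 0], "fingers": 0}
    - {"translation": [-0.37, -0.98, 0], "angular": [0, 0, 0], "fingers": 0}
    - {"translation": [-0.37, -0.98, 0], "angular": [0, 0, 0], "fingers": 0}
    - {"translation": [-0.37, -0.98, 0], "angular": [0, 0, 0], "fingers": 0}

```text
clock: 19.35
position: [0.4403, -0.0714, 0.1042]
tool_rot: [3.141, -0.001, -2.999]
contact_force: [0.6, 0.6, -5.7]
width: 0.145
gripper_force: 80.0
```

```bash
python3 - <<'E'
from align import *
im,C=shot("wrist","w14"); st=robot.observe(); P=st["position"]; print(P,np.degrees(st["tool_rot"]),st["contact_force"],st["width"])
print(align(im,C,"b",(P[0],P[1],np.degrees(st["tool_rot"][2])%180),P[2]+.0147,ymax=300))
E
```

```text
[ 0.44035428 -0.07130653  0.10430285] [ 1.79967417e+02 -2.70017834e-02 -1.71777353e+02] [-0.08124727 -0.64754323 -5.56132256] 0.1415617654650073
(array([ 0.4397, -0.0707,  9.4338]), np.float64(-17951.845622334273))
```

Emit:
send_rows:
  plan:
    - {"translation": [0.005, -0.013, -0.15], "angular": [0, 0, 0], "fingers": 0}
    - {"translation": [0.005, -0.013, -0.35], "angular": [0, 0, 0], "fingers": 0}
    - {"translation": [0.005, -0.013, -0.45], "angular": [0, 0, 0], "fingers": 0}
    - {"translation": [0.005, -0.013, -0.5], "angular": [0, 0, 0], "fingers": 0}
    - {"translation": [0.005, -0.013, -0.52], "angular": [0, 0, 0], "fingers": 0}
    - {"translation": [0.005, -0.013, -0.52], "angular": [0, 0, 0], "fingers": 0}
    - {"translation": [0.005, -0.013, -0.52], "angular": [0, 0, 0], "fingers": 0}

```text
clock: 20.1
position: [0.4412, -0.0739, 0.0533]
tool_rot: [-3.141, 0.001, -3.0]
contact_force: [-0.1, -0.7, -5.6]
width: 0.145
gripper_force: 79.9
```

Emit:
send_rows:
  plan:
    - {"translation": [0.003, 0, -0.02], "angular": [0, 0, 0], "fingers": 0}
    - {"translation": [0.003, 0, -0.035], "angular": [0, 0, 0], "fingers": 0}
    - {"translation": [0.003, 0, -0.04], "angular": [0, 0, 0], "fingers": 0}
    - {"translation": [0.003, 0, -0.04], "angular": [0, 0, 0], "fingers": 0}

```text
clock: 20.5
position: [0.4413, -0.074, 0.0495]
tool_rot: [3.142, 0.001, -3.0]
contact_force: [-3.1, 1.1, 4.8]
width: 0.142
gripper_force: 81.4
```

Emit:
send_rows:
  plan:
    - {"translation": [0, 0, 0], "angular": [0, 0, 0], "fingers": 40}
    - {"translation": [0, 0, 0], "angular": [0, 0, 0], "fingers": 40}
    - {"translation": [0, 0, 0], "angular": [0, 0, 0], "fingers": 40}
    - {"translation": [0, 0, 0.2], "angular": [0, 0, 0], "fingers": 40}
    - {"translation": [0, 0, 0.6], "angular": [0, 0, 0], "fingers": 40}
    - {"translation": [0, 0, 1], "angular": [0, 0, 0], "fingers": 40}
    - {"translation": [0, 0, 1], "angular": [0, 0, 0], "fingers": 40}

```text
clock: 21.2
position: [0.4449, -0.0744, 0.1534]
tool_rot: [-3.14, 0.01, -3.0]
contact_force: [1.3, 0.2, 1.0]
width: 0.402
gripper_force: 0.0
```

Emit:
send_rows:
  plan:
    - {"translation": [0, 0, 0.4], "angular": [0, 0, 0], "fingers": 40}
    - {"translation": [0, 0, 0.8], "angular": [0, 0, 0], "fingers": 40}
    - {"translation": [0, 0, 0.9], "angular": [0, 0, 0], "fingers": 40}
    - {"translation": [0, 0, 0.9], "angular": [0, 0, 0], "fingers": 40}
    - {"translation": [0, 0, 0.9], "angular": [0, 0, 0], "fingers": 40}

```text
clock: 21.7
position: [0.44, -0.0738, 0.2374]
tool_rot: [3.141, -0.002, -3.0]
contact_force: [-0.8, -1.1, -1.5]
width: 0.402
gripper_force: 0.0
```

```bash
python3 - <<'E'
from align import *
st=robot.observe(); im,C=shot("wrist","w15"); print(st["position"],np.degrees(st["tool_rot"]))
print("b",align(im,C,"b",(.4415,-.0735,8.2),.064,ymax=330)); print("a",align(im,C,"a",(.442,-.073,8.2),.012,ymax=330,rng=(.008,.008,2)))
print("c",align(im,C,"c",(.68,-.117,-5)))
i2,D=shot("side","s15"); i3,S=shot("scene","sc15")
for n,g,z in(("b",(.4415,-.0735,8.2),.064),("c",(.68,-.117,-5),0),("tray",(.505,.167,-3.6),0)): print(n,align(i2,D,n,g,z),align(i3,S,n,g,z))
E
```

```text
[ 0.44001649 -0.07382934  0.23737637] [ 1.79973848e+02 -1.14717237e-01 -1.71880645e+02]
b (array([ 0.4416, -0.0732,  8.1282]), np.float64(-73524.75601238034))
a (array([ 0.4489, -0.0714, 10.2   ]), np.float64(-34903.779396667414))
c (array([ 0.6775, -0.1181, -5.0144]), np.float64(-27015.815292782663))
b (array([ 0.4416, -0.0754,  8.6541]), np.float64(-88285.18373078277)) (array([ 0.444 , -0.0712,  7.5163]), np.float64(-34293.67326524927))
c (array([ 0.6782, -0.1207, -4.9495]), np.float64(-115321.80433706124)) (array([ 0.6804, -0.1176, -5.0868]), np.float64(-41134.27751949614))
tray (array([ 0.4978,  0.1602, -2.8785]), np.float64(-76352.72829777627)) (array([ 0.5122,  0.1769, -3.0588]), np.float64(-40631.704430487414))
```

Emit:
send_rows:
  plan:
    - {"translation": [0.4, -0.08, -0.1], "angular": [0, 0, -0.03], "fingers": 40}
    - {"translation": [0.79, -0.15, -0.2], "angular": [0, 0, -0.073], "fingers": 40}
    - {"translation": [0.79, -0.15, -0.2], "angular": [0, 0, -0.073], "fingers": 40}

```text
clock: 22.15
position: [0.5221, -0.0895, 0.2153]
tool_rot: [-3.14, -0.003, 3.051]
contact_force: [-0.6, -0.2, -1.2]
width: 0.401
gripper_force: 0.0
```

Emit:
send_rows:
  plan:
    - {"translation": [0.4, -0.08, 0], "angular": [0, 0, 0], "fingers": 40}
    - {"translation": [0.79, -0.15, -0.2], "angular": [0, 0, 0], "fingers": 40}
    - {"translation": [0.79, -0.15, -0.2], "angular": [0, 0, 0], "fingers": 40}

```text
clock: 22.45
position: [0.5997, -0.1041, 0.193]
tool_rot: [-3.141, -0.007, 3.055]
contact_force: [-0.7, -0.2, -0.6]
width: 0.404
gripper_force: 0.0
```

Emit:
send_rows:
  plan:
    - {"translation": [0.4, -0.08, 0], "angular": [0, 0, 0], "fingers": 40}
    - {"translation": [0.79, -0.15, 0], "angular": [0, 0, 0], "fingers": 40}
    - {"translation": [0.79, -0.15, -0.3], "angular": [0, 0, 0], "fingers": 40}
    - {"translation": [0.79, -0.15, -0.6], "angular": [0, 0, 0], "fingers": 40}
    - {"translation": [0.79, -0.15, -0.6], "angular": [0, 0, 0], "fingers": 40}
    - {"translation": [0.79, -0.15, -0.6], "angular": [0, 0, 0], "fingers": 40}

```text
clock: 23.05
position: [0.677, -0.1189, 0.1385]
tool_rot: [3.142, -0.002, 3.054]
contact_force: [0.6, 0.1, 0.6]
width: 0.402
gripper_force: 0.0
```

```bash
python3 - <<'E'
from align import *
st=robot.observe(); im,C=shot("wrist","w16"); print(st["position"],np.degrees(st["tool_rot"]))
for n in "bc": print(n,align(im,C,n,(.678,-.118,-5),rng=(.012,.012,5),ymax=360))
E
```

```text
[ 0.67700175 -0.11889326  0.13848586] [ 1.79996074e+02 -1.09518734e-01  1.74978410e+02]
b (array([ 0.666 , -0.1081, -5.6696]), np.float64(-20735.939407238267))
c (array([ 0.666 , -0.1079, -5.1763]), np.float64(-34748.8574444315))
```

```bash
python3 - <<'E'
from align import *
im=cv2.imread("pics/w16.png")[:,:,::-1]; C=cal("wrist",dict(position=[.677,-.1189,.1385],tool_rot=[np.pi,-.002,3.054]))
p,f=align(im,C,"c",(.67,-.11,-5),rng=(.05,.05,20),ymax=360);print(p,f)
i2,D=shot("side","s16"); i3,S=shot("scene","sc16")
for I,X in((i2,D),(i3,S)): print(align(I,X,"c",(.66,-.1,-5),rng=(.05,.05,20)))
overlay(im,C,[("c",p,0)],"v16")
E
```

```text
[ 0.6554 -0.107  -5.0081] -59130.76529504644
(array([ 0.6558, -0.1089, -4.7117]), np.float64(-88224.1677858934))
(array([ 0.6584, -0.1055, -4.9815]), np.float64(-30965.452409685935))
```

Emit:
send_rows:
  plan:
    - {"translation": [-0.216, 0.119, 0], "angular": [0, 0, 0], "fingers": 40}
    - {"translation": [-0.216, 0.119, -0.3], "angular": [0, 0, 0], "fingers": 40}
    - {"translation": [-0.216, 0.119, -0.5], "angular": [0, 0, 0], "fingers": 40}
    - {"translation": [-0.216, 0.119, -0.5], "angular": [0, 0, 0], "fingers": 40}
    - {"translation": [-0.216, 0.119, -0.5], "angular": [0, 0, 0], "fingers": 40}

```text
clock: 23.7
position: [0.6571, -0.1073, 0.0903]
tool_rot: [-3.142, 0.002, 3.054]
contact_force: [-0.3, 0.3, 0.8]
width: 0.399
gripper_force: 0.0
```

```bash
python3 - <<'E'
from align import *
st=robot.observe(); im,C=shot("wrist","w17"); print(st["position"],np.degrees(st["tool_rot"]))
print(align(im,C,"c",(.6554,-.107,-5),rng=(.012,.012,4),ymax=320))
E
```

```text
[ 0.65712505 -0.10725885  0.09029503] [-1.79996610e+02  1.07967256e-01  1.74969991e+02]
(array([ 0.6562, -0.1068, -5.3841]), np.float64(-55345.317408553354))
```

Emit:
send_rows:
  plan:
    - {"translation": [-0.01, 0.004, -0.3], "angular": [0, 0, -0.001], "fingers": 40}
    - {"translation": [-0.01, 0.004, -0.6], "angular": [0, 0, -0.001], "fingers": 40}
    - {"translation": [-0.01, 0.004, -0.8], "angular": [0, 0, -0.001], "fingers": 40}
    - {"translation": [-0.01, 0.004, -0.95], "angular": [0, 0, -0.001], "fingers": 40}
    - {"translation": [-0.01, 0.004, -1], "angular": [0, 0, -0.001], "fingers": 40}

```text
clock: 24.25
position: [0.6554, -0.1067, -0.0116]
tool_rot: [3.142, -0.0, 3.051]
contact_force: [-1.1, 0.6, -0.3]
width: 0.403
gripper_force: 0.0
```

Emit:
send_rows:
  plan:
    - {"translation": [0, 0, -0.05], "angular": [0, 0, 0], "fingers": 40}
    - {"translation": [0, 0, -0.085], "angular": [0, 0, 0], "fingers": 40}
    - {"translation": [0, 0, -0.085], "angular": [0, 0, 0], "fingers": 40}

```text
clock: 24.55
position: [0.6557, -0.1067, -0.0192]
tool_rot: [3.142, 0.001, 3.051]
contact_force: [0.1, -0.0, -0.2]
width: 0.397
gripper_force: 0.0
```

Emit:
send_rows:
  plan:
    - {"translation": [0, 0, 0], "angular": [0, 0, 0], "fingers": 0}
    - {"translation": [0, 0, 0], "angular": [0, 0, 0], "fingers": 0}
    - {"translation": [0, 0, 0], "angular": [0, 0, 0], "fingers": 0}
    - {"translation": [0, 0, 0], "angular": [0, 0, 0], "fingers": 0}
    - {"translation": [0, 0, 0], "angular": [0, 0, 0], "fingers": 0}
  force: 80

```text
clock: 25.05
position: [0.6559, -0.1068, -0.0187]
tool_rot: [-3.142, 0.001, 3.051]
contact_force: [-1.3, 0.1, 5.4]
width: 0.142
gripper_force: 80.1
```

Emit:
send_rows:
  plan:
    - {"translation": [0, 0, 0.2], "angular": [0, 0, 0], "fingers": 0}
    - {"translation": [0, 0, 0.5], "angular": [0, 0, 0], "fingers": 0}
    - {"translation": [0, 0, 0.8], "angular": [0, 0, 0], "fingers": 0}
    - {"translation": [0, 0, 1], "angular": [0, 0, 0], "fingers": 0}

```text
clock: 25.45
position: [0.6552, -0.1066, 0.0812]
tool_rot: [3.142, 0.0, 3.051]
contact_force: [1.4, 0.1, -5.2]
width: 0.141
gripper_force: 78.9
```

Emit:
send_rows:
  plan:
    - {"translation": [0, 0, 0.3], "angular": [0, 0, 0], "fingers": 0}
    - {"translation": [0, 0, 0.6], "angular": [0, 0, 0], "fingers": 0}
    - {"translation": [0, 0, 0.6], "angular": [0, 0, 0], "fingers": 0}

```text
clock: 25.75
position: [0.6578, -0.107, 0.1439]
tool_rot: [-3.142, 0.007, 3.051]
contact_force: [1.3, 0.2, -4.4]
width: 0.141
gripper_force: 79.0
```

Emit:
send_rows:
  plan:
    - {"translation": [-0.24, 0.03, 0], "angular": [0, 0, 0.03], "fingers": 0}
    - {"translation": [-0.48, 0.07, 0], "angular": [0, 0, 0.05], "fingers": 0}
    - {"translation": [-0.72, 0.11, 0], "angular": [0, 0, 0.074], "fingers": 0}
    - {"translation": [-0.72, 0.11, 0], "angular": [0, 0, 0.074], "fingers": 0}

```text
clock: 26.15
position: [0.5783, -0.0948, 0.1377]
tool_rot: [3.139, -0.007, -2.999]
contact_force: [0.7, 0.3, -4.3]
width: 0.14
gripper_force: 78.8
```

Emit:
send_rows:
  plan:
    - {"translation": [-0.24, 0.03, 0], "angular": [0, 0, 0], "fingers": 0}
    - {"translation": [-0.48, 0.07, 0], "angular": [0, 0, 0], "fingers": 0}
    - {"translation": [-0.72, 0.11, 0], "angular": [0, 0, 0], "fingers": 0}
    - {"translation": [-0.72, 0.11, 0], "angular": [0, 0, 0], "fingers": 0}

```text
clock: 26.55
position: [0.5072, -0.084, 0.1384]
tool_rot: [3.14, -0.005, -3.001]
contact_force: [-0.1, 0.6, -5.0]
width: 0.144
gripper_force: 78.8
```

Emit:
send_rows:
  plan:
    - {"translation": [-0.24, 0.03, 0], "angular": [0, 0, 0], "fingers": 0}
    - {"translation": [-0.48, 0.07, 0], "angular": [0, 0, 0], "fingers": 0}
    - {"translation": [-0.7, 0.11, 0], "angular": [0, 0, 0], "fingers": 0}
    - {"translation": [-0.7, 0.11, 0], "angular": [0, 0, 0], "fingers": 0}
    - {"translation": [-0.7, 0.11, 0], "angular": [0, 0, 0], "fingers": 0}
    - {"translation": [-0.7, 0.11, 0], "angular": [0, 0, 0], "fingers": 0}

```text
clock: 27.15
position: [0.4426, -0.0738, 0.1402]
tool_rot: [-3.141, 0.001, -3.0]
contact_force: [-0.6, -0.7, -5.0]
width: 0.144
gripper_force: 78.9
```

Emit:
send_rows:
  plan:
    - {"translation": [-0.01, 0, -0.15], "angular": [0, 0, 0], "fingers": 0}
    - {"translation": [-0.01, 0, -0.3], "angular": [0, 0, 0], "fingers": 0}
    - {"translation": [-0.01, 0, -0.4], "angular": [0, 0, 0], "fingers": 0}
    - {"translation": [-0.01, 0, -0.43], "angular": [0, 0, 0], "fingers": 0}
    - {"translation": [-0.01, 0, -0.43], "angular": [0, 0, 0], "fingers": 0}
    - {"translation": [-0.01, 0, -0.43], "angular": [0, 0, 0], "fingers": 0}

```text
clock: 27.75
position: [0.4409, -0.0737, 0.0976]
tool_rot: [-3.141, 0.001, -3.0]
contact_force: [-0.4, -0.1, -4.5]
width: 0.145
gripper_force: 78.7
```

Emit:
send_rows:
  plan:
    - {"translation": [0.004, 0, -0.02], "angular": [0, 0, 0], "fingers": 0}
    - {"translation": [0.004, 0, -0.035], "angular": [0, 0, 0], "fingers": 0}
    - {"translation": [0.004, 0, -0.043], "angular": [0, 0, 0], "fingers": 0}
    - {"translation": [0.004, 0, -0.043], "angular": [0, 0, 0], "fingers": 0}

```text
clock: 28.15
position: [0.4408, -0.0736, 0.0932]
tool_rot: [3.142, 0.0, -3.0]
contact_force: [0.4, 1.0, -2.8]
width: 0.141
gripper_force: 79.1
```

Emit:
send_rows:
  plan:
    - {"translation": [0, 0, 0], "angular": [0, 0, 0], "fingers": 40}
    - {"translation": [0, 0, 0], "angular": [0, 0, 0], "fingers": 40}
    - {"translation": [0, 0, 0], "angular": [0, 0, 0], "fingers": 40}
    - {"translation": [0, 0, 0.2], "angular": [0, 0, 0], "fingers": 40}
    - {"translation": [0, 0, 0.6], "angular": [0, 0, 0], "fingers": 40}
    - {"translation": [0, 0, 1], "angular": [0, 0, 0], "fingers": 40}
    - {"translation": [0, 0, 1], "angular": [0, 0, 0], "fingers": 40}

```text
clock: 28.85
position: [0.4446, -0.0741, 0.1981]
tool_rot: [-3.14, 0.011, -3.0]
contact_force: [1.2, 0.0, -0.4]
width: 0.399
gripper_force: 0.0
```

Emit:
send_rows:
  plan:
    - {"translation": [0, 0, 0.4], "angular": [0, 0, 0], "fingers": 40}
    - {"translation": [0, 0, 0.8], "angular": [0, 0, 0], "fingers": 40}
    - {"translation": [0, 0, 0.8], "angular": [0, 0, 0], "fingers": 40}
    - {"translation": [0, 0, 0.8], "angular": [0, 0, 0], "fingers": 40}
    - {"translation": [0, 0, 0.8], "angular": [0, 0, 0], "fingers": 40}

```text
clock: 29.35
position: [0.4398, -0.0736, 0.2717]
tool_rot: [3.141, -0.002, -3.0]
contact_force: [-0.2, 0.1, 0.1]
width: 0.4
gripper_force: 0.0
```

```bash
python3 - <<'E'
from align import *
st=robot.observe(); im,C=shot("wrist","w18"); print(st["position"],np.degrees(st["tool_rot"]))
print("c",align(im,C,"c",(.4415,-.0735,8.2),.112,ymax=330)); print("b",align(im,C,"b",(.442,-.073,8.2),.064,ymax=330,rng=(.008,.008,2)))
print("tray",align(im,C,"tray",(.505,.167,-3.6),rng=(.04,.04,15)))
i2,D=shot("side","s18"); i3,S=shot("scene","sc18")
for n,g,z,r in(("c",(.4415,-.0735,8.2),.112,(.012,.012,5)),("tray",(.505,.167,-3.6),0,(.04,.04,15))): print(n,align(i2,D,n,g,z,r),align(i3,S,n,g,z,r))
E
```

```text
[ 0.43983914 -0.07355569  0.27168733] [ 1.79971904e+02 -1.20431027e-01 -1.71886397e+02]
c (array([ 0.4411, -0.0728,  8.2484]), np.float64(-68715.35155722011))
b (array([ 0.4486, -0.0706, 10.2   ]), np.float64(-35498.68538743025))
tray (array([ 0.4967,  0.1672, -3.8487]), np.float64(-59146.45743191497))
c (array([ 0.4411, -0.0753,  8.5091]), np.float64(-86583.1431308002)) (array([ 0.4437, -0.0714,  7.3478]), np.float64(-32852.67873633697))
tray (array([ 0.4981,  0.1634, -3.8646]), np.float64(-65817.73770793903)) (array([ 0.5122,  0.1769, -3.0321]), np.float64(-40171.107169871924))
```

Emit:
send_rows:
  plan:
    - {"translation": [0.1, 0.45, 0], "angular": [0, 0, -0.035], "fingers": 40}
    - {"translation": [0.22, 0.85, 0], "angular": [0, 0, -0.066], "fingers": 40}
    - {"translation": [0.22, 0.85, 0], "angular": [0, 0, -0.066], "fingers": 40}

```text
clock: 29.8
position: [0.4632, 0.0169, 0.2721]
tool_rot: [3.14, -0.001, 3.082]
contact_force: [-0.9, -1.6, -0.1]
width: 0.397
gripper_force: 0.0
```

Emit:
send_rows:
  plan:
    - {"translation": [0.1, 0.45, 0], "angular": [0, 0, 0], "fingers": 40}
    - {"translation": [0.22, 0.85, 0], "angular": [0, 0, 0], "fingers": 40}
    - {"translation": [0.22, 0.85, 0], "angular": [0, 0, 0], "fingers": 40}

```text
clock: 30.1
position: [0.4848, 0.1017, 0.272]
tool_rot: [3.14, -0.001, 3.085]
contact_force: [-0.5, -0.2, -1.1]
width: 0.399
gripper_force: 0.0
```

Emit:
send_rows:
  plan:
    - {"translation": [0.1, 0.45, -0.3], "angular": [0, 0, 0], "fingers": 40}
    - {"translation": [0.22, 0.85, -0.7], "angular": [0, 0, 0], "fingers": 40}
    - {"translation": [0.22, 0.85, -1], "angular": [0, 0, 0], "fingers": 40}
    - {"translation": [0.22, 0.85, -1], "angular": [0, 0, 0], "fingers": 40}
    - {"translation": [0.22, 0.85, -1], "angular": [0, 0, 0], "fingers": 40}

```text
clock: 30.6
position: [0.5064, 0.1798, 0.1725]
tool_rot: [-3.14, -0.002, 3.075]
contact_force: [0.1, -0.7, 0.6]
width: 0.402
gripper_force: 0.0
```

```bash
python3 - <<'E'
from align import *
st=robot.observe(); im,C=shot("wrist","w19"); print(st["position"],np.degrees(st["tool_rot"]))
p,f=align(im,C,"tray",(.503,.167,-4),rng=(.03,.03,10),ymax=330); print(p,f)
overlay(im,C,[("tray",p,0)],"v19")
E
```

```text
[0.50641314 0.179764   0.17253508] [-1.79896660e+02 -1.08965199e-01  1.76194577e+02]
[ 0.505   0.1672 -3.6489] -43771.439826139045
```

View pics/v19.png

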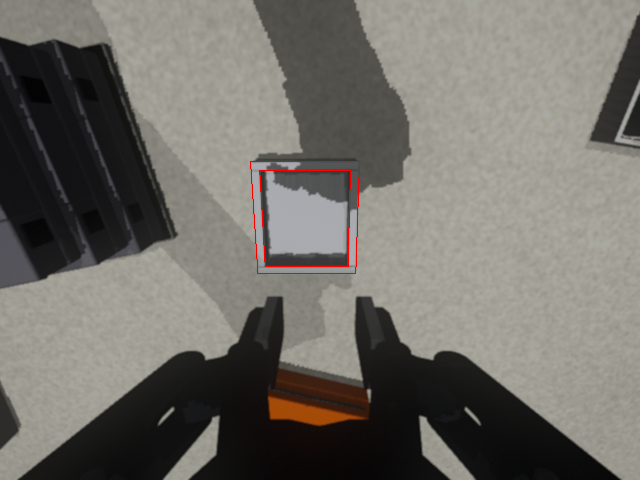

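Emit:
send_rows:
  plan:
    - {"translation": [0.015, 0.333, -0.2], "angular": [0, 0, 0.001], "fingers": 40}
    - {"translation": [0.015, 0.333, -0.6], "angular": [0, 0, 0.001], "fingers": 40}
    - {"translation": [0.015, 0.333, -1], "angular": [0, 0, 0.001], "fingers": 40}
    - {"translation": [0.015, 0.333, -1], "angular": [0, 0, 0.001], "fingers": 40}
    - {"translation": [0.015, 0.333, -1], "angular": [0, 0, 0.001], "fingers": 40}

```text
clock: 31.15
position: [0.5096, 0.214, 0.0749]
tool_rot: [3.141, 0.002, 3.077]
contact_force: [1.1, 0.4, 0.8]
width: 0.4
gripper_force: 0.0
```

```bash
python3 - <<'E'
from align import *
st=robot.observe(); im,C=shot("wrist","w20"); print(st["position"],np.degrees(st["tool_rot"]))
p,f=align(im,C,"tray",(.505,.167,-3.6),rng=(.006,.006,4),ymax=330); print(p,f)
E
```

```text
[0.50958921 0.21395901 0.07491538] [1.79972185e+02 1.11628502e-01 1.76322933e+02]
[ 0.5052  0.1669 -3.6017] -35905.71724219571
```

Emit:
send_rows:
  plan:
    - {"translation": [-0.013, -0.008, -0.3], "angular": [0, 0, 0], "fingers": 40}
    - {"translation": [-0.013, -0.008, -0.6], "angular": [0, 0, 0], "fingers": 40}
    - {"translation": [-0.013, -0.008, -0.8], "angular": [0, 0, 0], "fingers": 40}
    - {"translation": [-0.013, -0.008, -0.92], "angular": [0, 0, 0], "fingers": 40}
    - {"translation": [-0.013, -0.008, -0.97], "angular": [0, 0, 0], "fingers": 40}
    - {"translation": [-0.013, -0.008, -0.97], "angular": [0, 0, 0], "fingers": 40}

```text
clock: 31.8
position: [0.5079, 0.2141, -0.0229]
tool_rot: [3.141, 0.002, 3.079]
contact_force: [-0.2, 0.4, 0.8]
width: 0.398
gripper_force: 0.0
```

Emit:
send_rows:
  plan:
    - {"translation": [0, 0, 0], "angular": [0, 0, 0], "fingers": 0}
    - {"translation": [0, 0, 0], "angular": [0, 0, 0], "fingers": 0}
    - {"translation": [0, 0, 0], "angular": [0, 0, 0], "fingers": 0}
    - {"translation": [0, 0, 0], "angular": [0, 0, 0], "fingers": 0}
    - {"translation": [0, 0, 0], "angular": [0, 0, 0], "fingers": 0}
  force: 60

```text
clock: 32.3
position: [0.508, 0.214, -0.0226]
tool_rot: [3.141, 0.002, 3.079]
contact_force: [-0.7, -1.2, 6.2]
width: 0.083
gripper_force: 60.2
```

```bash
python3 - <<'E'
from align import *
st=robot.observe(); im,C=shot("wrist","w21"); print(st["position"],np.degrees(st["tool_rot"]))
p,f=align(im,C,"tray",(.505,.167,-3.6),rng=(.006,.006,3),ymax=330); print(p,f)
E
```

```text
[ 0.50799087  0.2139896  -0.02262012] [1.79956947e+02 1.19199700e-01 1.76399266e+02]
[ 0.5054  0.1684 -3.8605] -20534.885061211007
```

Emit:
send_rows:
  plan:
    - {"translation": [0, 0, 0.2], "angular": [0, 0, 0], "fingers": 0}
    - {"translation": [0, 0, 0.5], "angular": [0, 0, 0], "fingers": 0}
    - {"translation": [0, 0, 0.8], "angular": [0, 0, 0], "fingers": 0}
    - {"translation": [0, 0, 1], "angular": [0, 0, 0], "fingers": 0}
    - {"translation": [0, 0, 1], "angular": [0, 0, 0], "fingers": 0}

```text
clock: 32.85
position: [0.509, 0.2149, 0.0791]
tool_rot: [3.138, 0.006, 3.079]
contact_force: [1.2, 0.1, -2.2]
width: 0.079
gripper_force: 58.9
```

Emit:
send_rows:
  plan:
    - {"translation": [0, 0, 0.3], "angular": [0, 0, 0.02], "fingers": 0}
    - {"translation": [0, 0, 0.6], "angular": [0, 0, 0.04], "fingers": 0}
    - {"translation": [0, 0, 0.9], "angular": [0, 0, 0.0653], "fingers": 0}
    - {"translation": [0, 0, 1], "angular": [0, 0, 0.0653], "fingers": 0}
    - {"translation": [0, 0, 1], "angular": [0, 0, 0.0653], "fingers": 0}

```text
clock: 33.35
position: [0.5073, 0.214, 0.1763]
tool_rot: [3.141, 0.002, -3.001]
contact_force: [-0.5, -0.5, -2.4]
width: 0.073
gripper_force: 58.9
```

Emit:
send_rows:
  plan:
    - {"translation": [-0.08, -0.27, 0], "angular": [0, 0, 0], "fingers": 0}
    - {"translation": [-0.16, -0.54, 0], "angular": [0, 0, 0], "fingers": 0}
    - {"translation": [-0.25, -0.81, 0], "angular": [0, 0, 0], "fingers": 0}
    - {"translation": [-0.25, -0.81, 0], "angular": [0, 0, 0], "fingers": 0}

```text
clock: 33.75
position: [0.4794, 0.1281, 0.1733]
tool_rot: [-3.139, -0.006, -3.006]
contact_force: [0.6, 0.4, -1.1]
width: 0.08
gripper_force: 59.0
```

Emit:
send_rows:
  plan:
    - {"translation": [-0.08, -0.27, 0], "angular": [0, 0, 0], "fingers": 0}
    - {"translation": [-0.16, -0.54, 0], "angular": [0, 0, 0], "fingers": 0}
    - {"translation": [-0.25, -0.81, 0], "angular": [0, 0, 0], "fingers": 0}
    - {"translation": [-0.25, -0.81, 0], "angular": [0, 0, 0], "fingers": 0}

```text
clock: 34.15
position: [0.4546, 0.0483, 0.1739]
tool_rot: [-3.14, -0.005, -3.005]
contact_force: [0.2, -0.0, -2.0]
width: 0.076
gripper_force: 59.1
```

Emit:
send_rows:
  plan:
    - {"translation": [-0.08, -0.27, 0], "angular": [0, 0, 0], "fingers": 0}
    - {"translation": [-0.16, -0.54, 0], "angular": [0, 0, 0], "fingers": 0}
    - {"translation": [-0.24, -0.8, 0], "angular": [0, 0, 0], "fingers": 0}
    - {"translation": [-0.24, -0.8, 0], "angular": [0, 0, 0], "fingers": 0}
    - {"translation": [-0.24, -0.8, 0], "angular": [0, 0, 0], "fingers": 0}
    - {"translation": [-0.24, -0.8, 0], "angular": [0, 0, 0], "fingers": 0}

```text
clock: 34.75
position: [0.433, -0.0268, 0.1753]
tool_rot: [3.141, -0.001, -2.998]
contact_force: [-0.9, -0.2, -1.7]
width: 0.079
gripper_force: 59.1
```

```bash
python3 - <<'E'
from align import *
st=robot.observe(); im,C=shot("wrist","w22"); P=st["position"]; print(P,np.degrees(st["tool_rot"]),st["width"])
p,f=align(im,C,"tray",(P[0]+.0065,P[1]-.0455,8.2),P[2]+.0226,rng=(.006,.006,3),ymax=330); print(p,f)
E
```

```text
[ 0.43299186 -0.02681287  0.17533322] [ 1.79965787e+02 -4.74087776e-02 -1.71749652e+02] 0.07928913932700103
[ 0.4401 -0.0717  7.937 ] -25253.628281934318
```

Emit:
send_rows:
  plan:
    - {"translation": [0.006, -0.005, -0.15], "angular": [0, 0, 0], "fingers": 0}
    - {"translation": [0.006, -0.005, -0.28], "angular": [0, 0, 0], "fingers": 0}
    - {"translation": [0.006, -0.005, -0.35], "angular": [0, 0, 0], "fingers": 0}
    - {"translation": [0.006, -0.005, -0.38], "angular": [0, 0, 0], "fingers": 0}
    - {"translation": [0.006, -0.005, -0.38], "angular": [0, 0, 0], "fingers": 0}
    - {"translation": [0.006, -0.005, -0.38], "angular": [0, 0, 0], "fingers": 0}

```text
clock: 35.4
position: [0.4339, -0.0285, 0.1384]
tool_rot: [-3.142, 0.001, -2.999]
contact_force: [0.9, -0.0, -1.3]
width: 0.075
gripper_force: 59.1
```

```bash
python3 - <<'E'
from align import *
st=robot.observe(); im,C=shot("wrist","w23"); P=st["position"]; print(P,np.degrees(st["tool_rot"]),st["contact_force"])
p,f=align(im,C,"tray",(P[0]+.0065,P[1]-.0455,8.2),P[2]+.0226,rng=(.006,.006,3),ymax=330); print(p,f)
E
```

```text
[ 0.4339288  -0.02846356  0.13836683] [-1.79997954e+02  4.48478008e-02 -1.71818221e+02] [ 0.94437579 -0.01117264 -1.25135771]
[ 0.4409 -0.0733  7.9079] -26633.301811681245
```

Emit:
send_rows:
  plan:
    - {"translation": [0.003, 0.003, -0.02], "angular": [0, 0, 0], "fingers": 0}
    - {"translation": [0.003, 0.003, -0.04], "angular": [0, 0, 0], "fingers": 0}
    - {"translation": [0.003, 0.003, -0.05], "angular": [0, 0, 0], "fingers": 0}
    - {"translation": [0.003, 0.003, -0.05], "angular": [0, 0, 0], "fingers": 0}

```text
clock: 35.85
position: [0.4338, -0.0284, 0.1334]
tool_rot: [3.142, 0.0, -2.999]
contact_force: [-0.6, -0.5, 3.3]
width: 0.077
gripper_force: 59.7
```

Emit:
send_rows:
  plan:
    - {"translation": [0, 0, 0], "angular": [0, 0, 0], "fingers": 35}
    - {"translation": [0, 0, 0], "angular": [0, 0, 0], "fingers": 35}
    - {"translation": [0, 0, 0], "angular": [0, 0, 0], "fingers": 35}
    - {"translation": [0, 0, 0.2], "angular": [0, 0, 0], "fingers": 35}
    - {"translation": [0, 0, 0.6], "angular": [0, 0, 0], "fingers": 35}
    - {"translation": [0, 0, 1], "angular": [0, 0, 0], "fingers": 35}
    - {"translation": [0, 0, 1], "angular": [0, 0, 0], "fingers": 35}

```text
clock: 36.55
position: [0.4375, -0.0284, 0.2379]
tool_rot: [-3.14, 0.01, -2.999]
contact_force: [1.0, 0.1, 0.4]
width: 0.353
gripper_force: 0.0
```

Emit:
send_rows:
  plan:
    - {"translation": [0.1, -0.4, 0.4], "angular": [0, 0, 0], "fingers": 35}
    - {"translation": [0.2, -0.45, 0.8], "angular": [0, 0, 0], "fingers": 35}
    - {"translation": [0.2, -0.45, 0.8], "angular": [0, 0, 0], "fingers": 35}
    - {"translation": [0.2, -0.45, 0.8], "angular": [0, 0, 0], "fingers": 35}
    - {"translation": [0.2, -0.45, 0.8], "angular": [0, 0, 0], "fingers": 35}

```text
clock: 37.05
position: [0.4529, -0.0729, 0.3116]
tool_rot: [3.141, -0.002, -2.998]
contact_force: [-0.6, 0.5, -0.3]
width: 0.35
gripper_force: 0.0
```

```bash
python3 - <<'E'
from align import *
st=robot.observe(); im,C=shot("wrist","w24"); print(st["position"],np.degrees(st["tool_rot"]))
print("tray",align(im,C,"tray",(.441,-.073,8.1),.156,ymax=330,rng=(.007,.007,4)))
i2,D=shot("side","s24"); i3,S=shot("scene","sc24")
# knob: dark blob near the bowl axis, side view
g=cv2.cvtColor(i2,cv2.COLOR_RGB2GRAY); q=proj(D,[[.45,-.347,.15]])[0]; print(q)
K=cal("wrist")
print("wrist proj of knob top:",proj(C,[[.449,-.347,.15]]))
o=cv2.resize(i2[360:480,240:400,::-1],(400,300),interpolation=cv2.INTER_CUBIC); w=cv2.resize(im[:,:,::-1],(400,300))
cv2.imwrite("pics/v24.png",np.hstack([o,w]))
E
```

```text
[ 0.45292214 -0.07290241  0.31162287] [ 1.79966671e+02 -1.25379341e-01 -1.71796380e+02]
tray (array([ 0.441 , -0.0732,  8.0674]), np.float64(-54930.085851009884))
[308.75192221 423.26940976]
wrist proj of knob top: [[ 47.2439511  172.66108971]]
```

Emit:
send_rows:
  plan:
    - {"translation": [-0.01, -0.46, 0], "angular": [0, 0, 0], "fingers": 50}
    - {"translation": [-0.02, -0.93, 0], "angular": [0, 0, 0], "fingers": 50}
    - {"translation": [-0.02, -0.93, 0], "angular": [0, 0, 0], "fingers": 50}

```text
clock: 37.5
position: [0.4503, -0.1725, 0.3123]
tool_rot: [-3.139, -0.002, -3.008]
contact_force: [-0.1, 0.7, -0.4]
width: 0.501
gripper_force: 0.0
```

Emit:
send_rows:
  plan:
    - {"translation": [-0.01, -0.46, 0], "angular": [0, 0, 0], "fingers": 50}
    - {"translation": [-0.02, -0.93, 0], "angular": [0, 0, 0], "fingers": 50}
    - {"translation": [-0.02, -0.93, 0], "angular": [0, 0, 0], "fingers": 50}

```text
clock: 37.8
position: [0.4478, -0.2653, 0.3122]
tool_rot: [-3.139, -0.002, -3.008]
contact_force: [0.1, -0.0, -0.2]
width: 0.495
gripper_force: 0.0
```

Emit:
send_rows:
  plan:
    - {"translation": [-0.01, -0.46, 0], "angular": [0, 0, 0], "fingers": 50}
    - {"translation": [-0.02, -0.93, -0.3], "angular": [0, 0, 0], "fingers": 50}
    - {"translation": [-0.02, -0.93, -0.8], "angular": [0, 0, 0], "fingers": 50}
    - {"translation": [-0.02, -0.93, -0.8], "angular": [0, 0, 0], "fingers": 50}
    - {"translation": [-0.02, -0.93, -0.8], "angular": [0, 0, 0], "fingers": 50}

```text
clock: 38.3
position: [0.4477, -0.3507, 0.232]
tool_rot: [3.139, -0.002, -2.998]
contact_force: [0.3, 0.1, 0.6]
width: 0.499
gripper_force: 0.0
```

```bash
python3 - <<'E'
from align import *
st=robot.observe(); im,C=shot("wrist","w25"); print(st["position"],np.degrees(st["tool_rot"]))
t=np.linspace(0,2*np.pi,120,endpoint=False); circ=lambda x,y,r,z:np.c_[x+r*np.cos(t),y+r*np.sin(t),np.full(120,z)]
g=cv2.GaussianBlur(cv2.cvtColor(im,cv2.COLOR_RGB2GRAY).astype(float),(0,0),1.2)
gx,gy=cv2.Sobel(g,cv2.CV_64F,1,0),cv2.Sobel(g,cv2.CV_64F,0,1); G=np.minimum(np.hypot(gx,gy),300)
def score(p,cs):
    s=0
    for r,z in cs:
        q=proj(C,circ(p[0],p[1],r,z)); ok=(q[:,1]<330)&(q[:,1]>0); s+=np.sum(map_coordinates(G,q.T[::-1],order=1)*ok)
    return -s
fits={}
for n,cs in dict(mouth=[(.07,.165)],rotor=[(.037,.118),(.012,.15)],knob=[(.012,.15)]).items():
    r=differential_evolution(score,[(.42,.48),(-.38,-.32)],args=(cs,),seed=1,popsize=30,tol=1e-6); print(n,r.x.round(4),r.fun); fits[n]=(r.x,cs)
o=im[:,:,::-1].copy()
for n in("mouth","rotor"):
    for r,z in fits[n][1]: cv2.polylines(o,[(proj(C,circ(*fits[n][0],r,z))*4).astype(int)],True,(0,0,255),1,shift=2)
cv2.imwrite("pics/v25.png",o)
E
```

```text
[ 0.44765021 -0.35067334  0.23200699] [ 1.79841826e+02 -1.35114468e-01 -1.71773934e+02]
mouth [ 0.4502 -0.3587] -10925.84806032017
rotor [ 0.4479 -0.3518] -33413.797045632266
knob [ 0.4477 -0.3518] -22078.937207535997
```

View pics/v25.png

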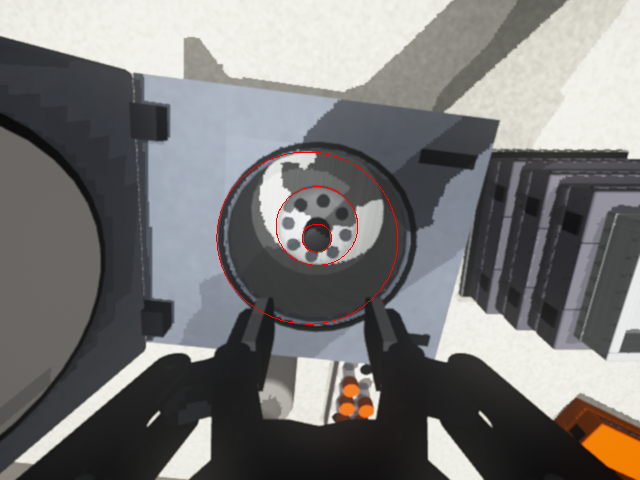

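Emit:
send_rows:
  plan:
    - {"translation": [0, -0.01, -0.3], "angular": [0, 0, 0], "fingers": 50}
    - {"translation": [0, -0.01, -0.6], "angular": [0, 0, 0], "fingers": 50}
    - {"translation": [0, -0.01, -0.9], "angular": [0, 0, 0], "fingers": 50}
    - {"translation": [0, -0.01, -0.9], "angular": [0, 0, 0], "fingers": 50}
    - {"translation": [0, -0.01, -0.9], "angular": [0, 0, 0], "fingers": 50}
    - {"translation": [0, -0.01, -0.9], "angular": [0, 0, 0], "fingers": 50}

```text
clock: 38.95
position: [0.4497, -0.3541, 0.1459]
tool_rot: [-3.139, 0.004, -2.998]
contact_force: [-0.2, 0.6, -0.2]
width: 0.505
gripper_force: 0.0
```

Emit:
send_rows:
  plan:
    - {"translation": [-0.018, 0.022, -0.2], "angular": [0, 0, 0], "fingers": 50}
    - {"translation": [-0.018, 0.022, -0.4], "angular": [0, 0, 0], "fingers": 50}
    - {"translation": [-0.018, 0.022, -0.55], "angular": [0, 0, 0], "fingers": 50}
    - {"translation": [-0.018, 0.022, -0.61], "angular": [0, 0, 0], "fingers": 50}
    - {"translation": [-0.018, 0.022, -0.61], "angular": [0, 0, 0], "fingers": 50}
    - {"translation": [-0.018, 0.022, -0.61], "angular": [0, 0, 0], "fingers": 50}

```text
clock: 39.55
position: [0.4466, -0.3517, 0.0828]
tool_rot: [-3.141, 0.001, -2.999]
contact_force: [-0.7, -0.1, -0.3]
width: 0.499
gripper_force: 0.0
```

```bash
cat > rot.py <<'E'
from align import *
t=np.linspace(0,2*np.pi,120,endpoint=False)
def rotor(im,C,g,zf,rng=.012,rs=None,ymax=310):
    G=cv2.GaussianBlur(cv2.cvtColor(im,cv2.COLOR_RGB2GRAY).astype(float),(0,0),1.2)
    G=np.minimum(np.hypot(cv2.Sobel(G,cv2.CV_64F,1,0),cv2.Sobel(G,cv2.CV_64F,0,1)),300)
    def sc(p):
        s=0
        for r,z in rs or [(.037,zf+.032)]:
            q=proj(C,np.c_[p[0]+r*np.cos(t),p[1]+r*np.sin(t),np.full(120,z)]); s+=np.sum(map_coordinates(G,q.T[::-1],order=1)*(q[:,1]<ymax))
        return -s
    r=differential_evolution(sc,[(g[0]-rng,g[0]+rng),(g[1]-rng,g[1]+rng)],seed=1,popsize=30,tol=1e-6); return r.x.round(4),r.fun
E
python3 - <<'E'
from rot import *
st=robot.observe(); im,C=shot("wrist","w26"); print(st["position"],np.degrees(st["tool_rot"]),st["contact_force"])
print(rotor(im,C,(.4478,-.3518),.086))
E
```

```text
[ 0.44658629 -0.35168065  0.08283782] [-1.79945606e+02  6.09859054e-02 -1.71839147e+02] [-0.72592459 -0.0844203  -0.28661861]
(array([ 0.4481, -0.3522]), np.float64(-5613.919024419105))
```

Emit:
send_rows:
  plan:
    - {"translation": [0.01, -0.002, 0.01], "angular": [0, 0, 0], "fingers": 50}
    - {"translation": [0.01, -0.002, 0.01], "angular": [0, 0, 0], "fingers": 0}
    - {"translation": [0.01, -0.002, 0.01], "angular": [0, 0, 0], "fingers": 0}
    - {"translation": [0.01, -0.002, 0.01], "angular": [0, 0, 0], "fingers": 0}
    - {"translation": [0.01, -0.002, 0.01], "angular": [0, 0, 0], "fingers": 0}
    - {"translation": [0.01, -0.002, 0.01], "angular": [0, 0, 0], "fingers": 0}
  force: 60

```text
clock: 40.2
position: [0.4476, -0.3519, 0.0837]
tool_rot: [-3.14, 0.001, -2.999]
contact_force: [-0.2, -0.6, 5.4]
width: 0.261
gripper_force: 58.6
```

Emit:
send_rows:
  plan:
    - {"translation": [0, 0, 0.1], "angular": [0, 0, 0], "fingers": 0}
    - {"translation": [0, 0, 0.3], "angular": [0, 0, 0], "fingers": 0}
    - {"translation": [0, 0, 0.5], "angular": [0, 0, 0], "fingers": 0}
    - {"translation": [0, 0, 0.5], "angular": [0, 0, 0], "fingers": 0}
    - {"translation": [0, 0, 0.5], "angular": [0, 0, 0], "fingers": 0}

```text
clock: 40.7
position: [0.4465, -0.3508, 0.1325]
tool_rot: [3.141, -0.001, -2.999]
contact_force: [0.2, -0.5, -4.1]
width: 0.263
gripper_force: 59.3
```

Emit:
send_rows:
  plan:
    - {"translation": [0.01, -0.005, 0.3], "angular": [0, 0, 0], "fingers": 0}
    - {"translation": [0.01, -0.005, 0.6], "angular": [0, 0, 0], "fingers": 0}
    - {"translation": [0.01, -0.005, 0.9], "angular": [0, 0, 0], "fingers": 0}
    - {"translation": [0.01, -0.005, 1], "angular": [0, 0, 0], "fingers": 0}
    - {"translation": [0.01, -0.005, 1], "angular": [0, 0, 0], "fingers": 0}

```text
clock: 41.2
position: [0.4482, -0.3519, 0.233]
tool_rot: [-3.141, 0.001, -2.999]
contact_force: [0.1, -0.1, -4.1]
width: 0.263
gripper_force: 59.6
```

Emit:
send_rows:
  plan:
    - {"translation": [0, 0.1, 0.2], "angular": [0, 0, 0], "fingers": 0}
    - {"translation": [0, 0.4, 0.2], "angular": [0, 0, 0], "fingers": 0}
    - {"translation": [-0.02, 0.7, 0.2], "angular": [0, 0, 0], "fingers": 0}
    - {"translation": [-0.02, 0.92, 0.2], "angular": [0, 0, 0], "fingers": 0}

```text
clock: 41.6
position: [0.4445, -0.2571, 0.2501]
tool_rot: [3.138, -0.004, -2.998]
contact_force: [0.2, -0.3, -3.9]
width: 0.257
gripper_force: 59.9
```

Emit:
send_rows:
  plan:
    - {"translation": [0, 0.3, 0], "angular": [0, 0, 0], "fingers": 0}
    - {"translation": [-0.02, 0.6, 0], "angular": [0, 0, 0], "fingers": 0}
    - {"translation": [-0.02, 0.92, 0], "angular": [0, 0, 0], "fingers": 0}

```text
clock: 41.9
position: [0.4422, -0.1664, 0.2503]
tool_rot: [3.14, -0.004, -3.0]
contact_force: [1.2, 0.1, -3.7]
width: 0.259
gripper_force: 59.9
```

Emit:
send_rows:
  plan:
    - {"translation": [0, 0.3, 0], "angular": [0, 0, 0], "fingers": 0}
    - {"translation": [-0.02, 0.6, 0], "angular": [0, 0, 0], "fingers": 0}
    - {"translation": [-0.02, 0.92, 0], "angular": [0, 0, 0], "fingers": 0}
    - {"translation": [-0.02, 0.92, 0], "angular": [0, 0, 0], "fingers": 0}
    - {"translation": [-0.02, 0.92, 0], "angular": [0, 0, 0], "fingers": 0}
    - {"translation": [-0.02, 0.92, 0], "angular": [0, 0, 0], "fingers": 0}

```text
clock: 42.5
position: [0.4412, -0.0766, 0.2517]
tool_rot: [3.141, -0.002, -3.0]
contact_force: [-0.6, 0.4, -3.4]
width: 0.263
gripper_force: 59.9
```

```bash
python3 - <<'E'
from rot import *
st=robot.observe(); im,C=shot("wrist","w27"); P=st["position"]; print(P,np.degrees(st["tool_rot"]),st["contact_force"],st["width"])
print("rotor",rotor(im,C,P[:2],P[2]+.0023))
print("tray",align(im,C,"tray",(.441,-.073,8.1),.156,ymax=300,rng=(.006,.006,4)))
E
```

```text
[ 0.44119034 -0.07664543  0.25166647] [ 1.79985739e+02 -1.39789817e-01 -1.71901699e+02] [-0.5899202   0.44181324 -3.42194042] 0.26291643160220685
rotor (array([ 0.4382, -0.075 ]), np.float64(-6995.430152408759))
tray (array([ 0.4406, -0.0732,  8.3004]), np.float64(-28868.610384519572))
```

Emit:
send_rows:
  plan:
    - {"translation": [0, 0.032, -0.1], "angular": [0, 0, 0], "fingers": 0}
    - {"translation": [0, 0.032, -0.3], "angular": [0, 0, 0], "fingers": 0}
    - {"translation": [0, 0.032, -0.5], "angular": [0, 0, 0], "fingers": 0}
    - {"translation": [0, 0.032, -0.5], "angular": [0, 0, 0], "fingers": 0}
    - {"translation": [0, 0.032, -0.5], "angular": [0, 0, 0], "fingers": 0}

```text
clock: 43.05
position: [0.4418, -0.0729, 0.2027]
tool_rot: [3.141, -0.001, -3.0]
contact_force: [0.4, 0.2, -4.1]
width: 0.26
gripper_force: 59.7
```

```bash
python3 - <<'E'
from rot import *
st=robot.observe(); im,C=shot("wrist","w28"); P=st["position"]; print(P,np.degrees(st["tool_rot"]))
print("rotor",rotor(im,C,P[:2],P[2]+.0023))
print("tray",align(im,C,"tray",(.441,-.073,8.1),.156,ymax=300,rng=(.006,.006,4)))
i2,D=shot("side","s28"); print("side", rotor(i2,D,P[:2],P[2]+.0023,ymax=480),align(i2,D,"tray",(.441,-.074,8.1),.156,rng=(.006,.006,3)))
E
```

```text
[ 0.44179466 -0.07292397  0.20271391] [ 1.79988833e+02 -5.33430510e-02 -1.71878407e+02]
rotor (array([ 0.4388, -0.0713]), np.float64(-6041.895857925994))
tray (array([ 0.4408, -0.0732,  8.132 ]), np.float64(-25885.09799367314))
side (array([ 0.4435, -0.0798]), np.float64(-18147.670746201322)) (array([ 0.4403, -0.0745,  8.8029]), np.float64(-56661.440239184405))
```

Emit:
send_rows:
  plan:
    - {"translation": [-0.005, -0.004, -0.15], "angular": [0, 0, 0], "fingers": 0}
    - {"translation": [-0.005, -0.004, -0.28], "angular": [0, 0, 0], "fingers": 0}
    - {"translation": [-0.005, -0.004, -0.34], "angular": [0, 0, 0], "fingers": 0}
    - {"translation": [-0.005, -0.004, -0.37], "angular": [0, 0, 0], "fingers": 0}
    - {"translation": [-0.005, -0.004, -0.38], "angular": [0, 0, 0], "fingers": 0}
    - {"translation": [-0.005, -0.004, -0.38], "angular": [0, 0, 0], "fingers": 0}

```text
clock: 43.75
position: [0.442, -0.0731, 0.1655]
tool_rot: [-3.141, 0.001, -2.999]
contact_force: [0.1, 0.4, -3.2]
width: 0.258
gripper_force: 59.8
```

Emit:
send_rows:
  plan:
    - {"translation": [0, 0, -0.01], "angular": [0, 0, 0], "fingers": 0}
    - {"translation": [0, 0, -0.02], "angular": [0, 0, 0], "fingers": 0}
    - {"translation": [0, 0, -0.02], "angular": [0, 0, 0], "fingers": 0}

```text
clock: 44.05
position: [0.4415, -0.073, 0.163]
tool_rot: [3.142, 0.0, -2.999]
contact_force: [-0.6, 0.8, -3.6]
width: 0.26
gripper_force: 59.8
```

Emit:
send_rows:
  plan:
    - {"translation": [0, 0, -0.01], "angular": [0, 0, 0], "fingers": 0}
    - {"translation": [0, 0, -0.015], "angular": [0, 0, 0], "fingers": 0}
    - {"translation": [0, 0, -0.015], "angular": [0, 0, 0], "fingers": 0}

```text
clock: 44.35
position: [0.4417, -0.0731, 0.1618]
tool_rot: [-3.142, 0.0, -2.999]
contact_force: [-0.9, -0.2, 0.6]
width: 0.261
gripper_force: 60.4
```

Emit:
send_rows:
  plan:
    - {"translation": [0, 0, 0], "angular": [0, 0, 0], "fingers": 50}
    - {"translation": [0, 0, 0], "angular": [0, 0, 0], "fingers": 50}
    - {"translation": [0, 0, 0], "angular": [0, 0, 0], "fingers": 50}
    - {"translation": [0, 0, 0], "angular": [0, 0, 0], "fingers": 50}
    - {"translation": [0, 0, 0.3], "angular": [0, 0, 0], "fingers": 50}
    - {"translation": [0, 0, 0.6], "angular": [0, 0, 0], "fingers": 50}
    - {"translation": [0, 0, 1], "angular": [0, 0, 0], "fingers": 50}
    - {"translation": [0, 0, 1], "angular": [0, 0, 0], "fingers": 50}

```text
clock: 45.15
position: [0.4449, -0.0734, 0.2665]
tool_rot: [-3.14, 0.01, -2.999]
contact_force: [-0.6, 0.7, 0.1]
width: 0.502
gripper_force: 0.0
```

Emit:
send_rows:
  plan:
    - {"translation": [0, 0.1, 0.5], "angular": [0, 0, 0], "fingers": 50}
    - {"translation": [0, 0.3, 0.8], "angular": [0, 0, 0], "fingers": 50}
    - {"translation": [0, 0.3, 0.8], "angular": [0, 0, 0], "fingers": 50}
    - {"translation": [0, 0.3, 0.8], "angular": [0, 0, 0], "fingers": 50}
    - {"translation": [0, 0.3, 0.8], "angular": [0, 0, 0], "fingers": 50}

```text
clock: 45.65
position: [0.4407, -0.0435, 0.3401]
tool_rot: [3.141, -0.002, -3.0]
contact_force: [-0.3, 0.3, 0.6]
width: 0.5
gripper_force: 0.0
```

```bash
python3 - <<'E'
from rot import *
st=robot.observe(); im,C=shot("wrist","w29"); P=st["position"]; print(P)
print("rotor body",rotor(im,C,(.4415,-.0733),.164),"knob",rotor(im,C,(.4415,-.0733),.164,rs=[(.012,.228)]))
print("tray",align(im,C,"tray",(.441,-.073,8.1),.156,ymax=330,rng=(.01,.01,4)))
i2,D=shot("side","s29"); print("side",rotor(i2,D,(.4415,-.0733),.164,ymax=480),align(i2,D,"tray",(.441,-.073,8.1),.156,rng=(.006,.006,3)),align(i2,D,"a",(.442,-.0733,8.1),.012,rng=(.006,.006,3)))
E
```

```text
[ 0.44069793 -0.04354087  0.34009447]
rotor body (array([ 0.453 , -0.0844]), np.float64(-12187.972071244734)) knob (array([ 0.4418, -0.0723]), np.float64(-16120.258348230185))
tray (array([ 0.4407, -0.0731,  8.1395]), np.float64(-58453.710522172354))
side (array([ 0.4502, -0.0632]), np.float64(-21095.04796321012)) (array([ 0.4406, -0.0747,  8.0981]), np.float64(-84815.78039921445)) (array([ 0.448 , -0.0673,  5.1   ]), np.float64(-35488.62941600414))
```

```bash
python3 -c "
from station import robot
print(robot.sign_off())"
```

```text
the job is handed in; nothing more can be done
None
```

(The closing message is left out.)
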